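Set up the colour comparison stand

TASK

Set up the light stand for a colour comparison: first roll the lamp's thumbwheel with a fingertip away from you to its dim stop, so that its yellow bar is at the far end of the slot. Then take every comparison strip in the storage tray by its ribbed end, lift that end over the orange lip, draw the strip out endwise and lay it windows up along one of the stand's three lanes, flat on both rails, and set the stopwatch face up and centred on its round rest, without pushing the brown dropper bottle or the small dark carton about. Last of all, when everything lies in place, roll the thumbwheel back until its yellow bar stands between the two white index marks.

Things in the scene. Friction and masses are not known exactly. Their poses are not given: they have to be found in the camera images.
- strip_yellow: Comparison strip with four yellow windows: rigid white bar 140 x 20 x 10 mm (own x, y, z), 60 g. Origin at the centre of its underside, z up out of the windows. The end at -x carries black grip ribs (x = -64 to -30 mm, on top) and lies free at the tray's front. Two or three strips are present; an absent one reads None.
- strip_green: Comparison strip with four green windows: rigid white bar 140 x 20 x 10 mm (own x, y, z), 60 g. Origin at the centre of its underside, z up out of the windows. The end at -x carries black grip ribs (x = -64 to -30 mm, on top) and lies free at the tray's front. Two or three strips are present; an absent one reads None.
- strip_red: Comparison strip with four red windows: rigid white bar 140 x 20 x 10 mm (own x, y, z), 60 g. Origin at the centre of its underside, z up out of the windows. The end at -x carries black grip ribs (x = -64 to -30 mm, on top) and lies free at the tray's front. Two or three strips are present; an absent one reads None.
- tray: Fixed grey storage tray 166 x 176 x 50 mm; origin at the centre of its underside, strips are drawn out towards its -x. Three channels along x at y = -56, 0, +56 mm; a strip lies on a rail 10 mm wide, underside at z = 28 mm, centred near x = 0, ribs to -x. In front of x = 2 mm both sides of a strip are open down to the base plate (z = 8 mm).
- tray_lip (a point): Middle of the top edge of the middle channel's orange lip (tray frame -74.5, 0, 36 mm). Each channel has such a lip: 24 mm wide, 4 mm thick, standing 8 mm above the strips' underside, 2.5 mm before their ends.
- tray_roof (a point): Middle of the front edge of the tray's clear fixed roof, on its underside (tray frame 2, 0, 45 mm). The roof covers x = 2 to 80 mm, is 5 mm thick and leaves 7 mm of air over a strip: it cannot come out level. Raising the ribbed end 10 to 13 mm with the tail down clears the lip. Channels are 25 mm wide under the roof.
- stand: Fixed grey light stand, base 150 x 246 mm; origin on the underside midway between the lanes. Two raised aluminium rails along y at x = -28 and +28 mm, each 8 mm wide, tops at z = 60 mm, over a white lit plate (z = 26 mm). Black blocks 8 mm high on the rails part three lanes 32 mm wide. A strip lies along x (either end first) on both rails. Between and beyond the rails it is free down to the plate.
- lane0 (a point): Centre of a lane of the stand at rail-top height (stand frame 0, +50, 60 mm), where the origin of a well laid strip comes.
- lane1 (a point): Centre of a lane of the stand at rail-top height (stand frame 0, +0, 60 mm), where the origin of a well laid strip comes.
- lane2 (a point): Centre of a lane of the stand at rail-top height (stand frame 0, -50, 60 mm), where the origin of a well laid strip comes.
- wheel_top (a point): Top of the lamp's thumbwheel, stand frame (0, -125, 60) mm: black ribbed wheel, 44 mm across, 11 mm wide, axis along the stand's y, standing 10 mm out of a slot in the flat top (z = 50 mm, 100 x 60 mm) of the control box. A fingertip resting on it with a few newtons and moved along the stand's x rolls it by friction, 1 rad for 22 mm.
- wheel (a joint): Angle of the thumbwheel, rad, limits -0.9 to 0.9; it stays where it is left (friction about 0.3 N at the rim). 0 = its yellow bar is on top, between the two white index marks; positive = the bar is rolled towards the stand's +x. 0.9 = the dim stop (lamp dark). It starts at -0.6 to 0.15.
- rest: Fixed watch rest: an aluminium foot of 60 mm, 5 mm high, and a narrow round black table of 34 mm diameter, its flat top 22 mm above the worktop. Origin at the centre of the underside.
- watch: Round black stopwatch, face up, 90 g, case 47 mm across and 14 mm thick, with a crown at -y (64 mm long over all). Origin on the underside at the middle of the overall length, z up out of the face.
- watch_mid (a point): Centre of the underside of the stopwatch's round case (7.5 mm towards +y of its origin).
- dropper: Bystander: brown dropper bottle 34 x 35 x 85 mm, origin under its centre.
- tape_roll: Clutter, fixed: roll of tape, 52 mm across, 19 mm high, lying flat, origin under its centre.
- box_fuse: Bystander: small dark carton 40 x 60 x 22 mm, origin under its centre.
Things that resemble listed ones, but are neither listed nor needed, are in the scene too. Several things have the shape of the rest; the one meant has the colours described above.

How it is judged:
On the way, in this order (a step that is already met when the one before it is completed fails the run):
1. the thumbwheel is rolled fully to its dim stop (yellow bar at the far end of the slot) (value of joint wheel above 0.78 rad), for 0.2 s.
2. every strip present lies across both rails in a lane and the stopwatch is on its rest (z of strip_yellow in the frame of stand between 0.056 and 0.0635 m and x of strip_yellow in the frame of stand between -0.026 and 0.026 m and angle between the x axis of each of strip_yellow, strip_green, strip_red and the x axis of stand, either way round below 0.22 rad and angle between each of strip_yellow, strip_green, strip_red's own z axis and vertical below 0.1 rad and linear speed of each of strip_yellow, strip_green, strip_red, watch below 0.03 m/s and (y of strip_yellow in the frame of stand between -0.06 and -0.04 m or y of strip_yellow in the frame of stand between -0.01 and 0.01 m or y of strip_yellow in the frame of stand between 0.04 and 0.06 m) and z of strip_green in the frame of stand between 0.056 and 0.0635 m and x of strip_green in the frame of stand between -0.026 and 0.026 m and (y of strip_green in the frame of stand between -0.06 and -0.04 m or y of strip_green in the frame of stand between -0.01 and 0.01 m or y of strip_green in the frame of stand between 0.04 and 0.06 m) and z of strip_red in the frame of stand between 0.056 and 0.0635 m and x of strip_red in the frame of stand between -0.026 and 0.026 m and (y of strip_red in the frame of stand between -0.06 and -0.04 m or y of strip_red in the frame of stand between -0.01 and 0.01 m or y of strip_red in the frame of stand between 0.04 and 0.06 m) and horizontal distance between watch_mid and rest below 0.012 m and angle between watch's own z axis and vertical below 0.15 rad and z of watch in the frame of rest between 0.018 and 0.027 m), for 0.3 s.
3. the thumbwheel's yellow bar is rolled back to the index (value of joint wheel between -0.14 and 0.14 rad), for 0.2 s.
At the end, for the whole second after the job is handed in: Each strip present rests level, windows up, on both rails: within 10 mm of a lane's centre line, 26 mm of centred along it, 0.22 rad of its direction; stopwatch flat, face up on the rest, case within 12 mm of centred; thumbwheel within 0.14 rad of 0; all at rest (all of step 2 and all of step 3); the robot touches nothing.
It fails at once if the dropper is pushed more than 3 cm or knocked over (distance of dropper from where it was at the start of the episode above 0.03 m or angle between dropper's own z axis and vertical above 0.6 rad).
It fails at once if the box_fuse is pushed more than 3 cm or knocked over (distance of box_fuse from where it was at the start of the episode above 0.03 m or angle between box_fuse's own z axis and vertical above 0.6 rad).
Of strip_yellow, strip_green, strip_red only 2 to 3 are there at a start; the rules pass over those that are not, and their reading is None.
At some moment in a run one of watch may be knocked a few centimetres aside while the robot is not near it.
Once in a run the grip may slacken for a moment while it holds something.
It also fails if it takes over 208 s, if anything falls off the work surface, if the arm or the gripper's body presses on something with over 40 N, if the wrist force passes 120 N, or if a joint passes its speed limit or range.

ROBOT

A 6-joint arm with a two-finger parallel gripper is mounted at the origin on a cart in front of the work surface, level with it; the furniture and walls round the work are solid. World frame = base frame: x ahead of the robot, y to its left, z up, the work surface at z = 0. Lengths are in m, angles in rad, forces in N, time in s.
With the tool pointing down it reaches from about 0.35 to 0.775 m from the base axis. Payload 5.5 kg.
Tool frame: the origin (TCP) lies on the mounting face of the last link; the fingertips stand 173 mm ahead of it and the grasp point (between the pads) lies 155 mm ahead of it; z points along the fingers, y is the direction in which the jaws open and shut (so a half turn about z gives the same grasp; the last joint's range is limited). The gripper opens to 85 mm and grips with 20 to 120 N. Pads are 22 mm wide; open, the fingers measure 114 mm over their backs; the gripper's body (76 mm by 85 mm) begins 54 mm behind the grasp point. The pads swing forward as they close: fully open they stand 13 mm farther back than shut.
Start: joints at [1.175, 0.313, 0.046, 1.304, 0, 1.431], TCP at [0.146, 0.556, 0.405] pointing down, gripper open.
Joint ranges: [-2.76, 2.76], [-0.86, 1.69], [-1.03, 1.26], [-2.2, 2.34], [-1.47, 1.5], [-3.14, 3.14]. Speed limits (rad/s): [2.57, 2.57, 3.14, 3.14, 3.14, 3.14].

INTERFACE

Orientations are given as a unit quaternion [w, x, y, z].
In Python, from workcell import get_state, eyes, env gives the robot as it stands. The module is installed in compiled form; this text tells all that it offers.
- The arm moves only by the tool carry_out, never from a script. Its argument "motion" is a list of rows, each an object of numbers: "jaw": the opening, from -1 (shut) to 1 (fully open); "tx", "ty", "tz": the shift along the tool's x, y, z in cm; "wx", "wy", "wz": the turn, a rotation vector about the tool's x, y, z in degrees. In form: [{"jaw": .., "tx": .., "ty": .., "tz": .., "wx": .., "wy": .., "wz": ..}, ...]. A call has 1 to 20 rows; each row shifts and turns the commanded pose from where the row before left it, along the tool's axes as they then stand; what a row does not reach is not made up. A row lasts 1/8 s, in which the tool goes at most 62.5 mm and 10.7 degrees, less where a joint would pass 70% of its speed; a pose out of reach is approached as far as the arm can. A call with a gripper value outside its range is refused whole. The fingers move at their own pace and stop on an object; "force" is the grip in N (left out, the last holds). Time passes only in rows, so rows that do not move let the fingers close. It gives the time, the measured TCP pose, the force and the opening at its end, in the units of the state.
- get_state(): the state, without advancing time (a new reading comes with each control period).
- eyes.read_camera(name): name is "scene" or "side" or "wrist"; returns the picture (420x560x3 uint8, blue, green, red); there is no depth.
- eyes.calibration(name): a dict with "K" (3x3 intrinsics, pixels), "camera_from_world" (4x4, takes a point from world to camera coordinates). Camera axes: x right, y up, looking along -z (the intrinsics and any distortion apply to the point x, -y, -z); pixel columns grow to the right and rows downward; lengths in m; the calibration is good to about 2 mm. A picture is of the moment at which its call begins: read the wrist's pose just before it. calibration takes no time and is no camera call; for the wrist camera it gives the pose at the moment of the call.
- env.hand_in(): hands the job in, once; it reports no verdict.
The state is a dict: "clock": time; "joint_pos": joint angles; "qvel": joint speeds; "tau": joint torques, N m; "tcp_pos": TCP position; "orientation": TCP orientation; "wrist_force": force on the tool from outside, world axes, zero at the start; "ft_torque": the same for the moment, N m; "finger_gap": finger opening in m.
Only numpy, scipy, OpenCV 4.12 (cv2) and the standard library are available. Lean on these libraries where they do the work, as an engineer would, in place of code of your own. Each camera call takes 0.05 s, during which the arm holds its last target.

## Working session

There is one attempt and no reset: what is moved stays moved. The work goes in short steps, Python scripts to look and compute and a tool call to move; the robot and the scene stay as the last step left them, time stands still between calls to the robot, and variables do not carry over. Pictures are saved under pics/ and viewed, and the job is handed in when it is done.

Besides the shell and the picture viewer there is one more tool, called after "Emit:" as name(argument=value, ...) on one line, values as JSON. carry_out: Moves the arm, as the interface text tells. Its arguments: {"type":"object","properties":{"motion":{"type":"array"},"force":{"type":"number"}},"required":["motion"]}

```bash
mkdir -p pics; ls; cat > h.py <<'E'
import numpy as np, cv2
from workcell import get_state, eyes, env
E
python3 - <<'E'
from h import *
s=get_state()
print({k:np.round(v,3) for k,v in s.items()})
for n in ["scene","side","wrist"]:
    im=eyes.read_camera(n); cv2.imwrite(f"pics/{n}0.png",im)
    c=eyes.calibration(n); print(n,{k:np.round(v,3) for k,v in c.items()})
E
```

```text
pics
{'clock': np.float64(0.0), 'joint_pos': array([1.175, 0.314, 0.045, 1.304, 0.   , 1.431]), 'qvel': array([ 0.001, -0.001,  0.   , -0.002, -0.   ,  0.001]), 'tau': array([ 2.0000e-03, -4.8062e+01,  2.9853e+01,  1.9000e-02, -0.0000e+00,
        0.0000e+00]), 'tcp_pos': array([0.145, 0.556, 0.404]), 'orientation': array([-0.   ,  0.128,  0.992, -0.001]), 'wrist_force': array([ 0.452, -0.394,  0.815]), 'ft_torque': array([-0.005, -0.054,  0.009]), 'finger_gap': np.float64(0.085)}
scene {'K': array([[453.968,   0.   , 278.534],
       [  0.   , 453.968, 207.024],
       [  0.   ,   0.   ,   1.   ]]), 'camera_from_world': array([[-0.516, -0.857, -0.014,  0.195],
       [ 0.563, -0.351,  0.748, -0.366],
       [-0.646,  0.378,  0.663, -0.942],
       [ 0.   ,  0.   ,  0.   ,  1.   ]])}
side {'K': array([[450.75 ,   0.   , 271.457],
       [  0.   , 450.75 , 209.497],
       [  0.   ,   0.   ,   1.   ]]), 'camera_from_world': array([[ 0.986, -0.166,  0.019, -0.528],
       [ 0.056,  0.437,  0.898, -0.066],
       [-0.157, -0.884,  0.44 , -1.414],
       [ 0.   ,  0.   ,  0.   ,  1.   ]])}
wrist {'K': array([[358.111,   0.   , 282.943],
       [  0.   , 358.111, 208.2  ],
       [  0.   ,   0.   ,   1.   ]]), 'camera_from_world': array([[ 0.252,  0.968, -0.   , -0.575],
       [-0.926,  0.241, -0.29 ,  0.038],
       [-0.281,  0.073,  0.957, -0.379],
       [ 0.   ,  0.   ,  0.   ,  1.   ]])}
```

View pics/scene0.png

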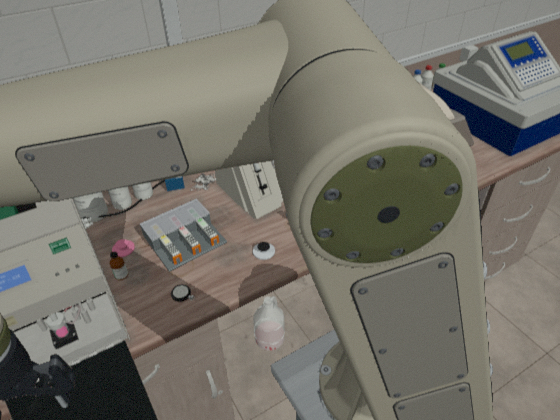

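View pics/side0.png

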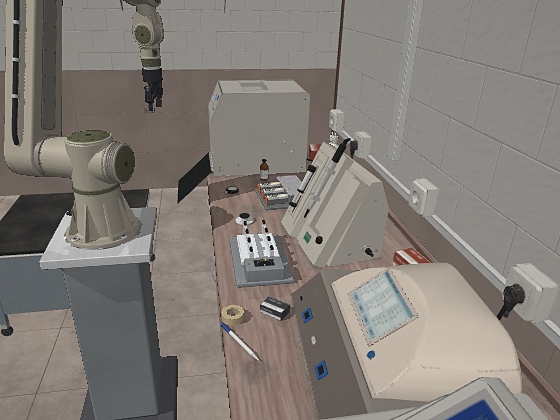

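View pics/wrist0.png

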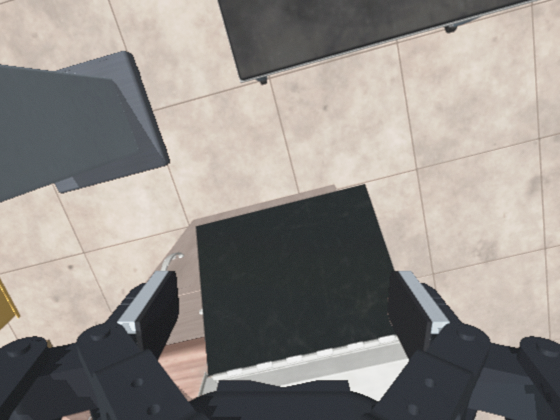

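```bash
cat >> h.py <<'E'
def cam(n):
    c=eyes.calibration(n); return c["K"],c["camera_from_world"]
def proj(c,P):
    K,T=c; p=T[:3,:3]@np.asarray(P,float)+T[:3,3]; q=K@np.array([p[0],-p[1],-p[2]]); return q[:2]/q[2]
def ray(c,uv):
    K,T=c; d=np.linalg.solve(K,np.array([uv[0],uv[1],1.])); d=np.array([d[0],-d[1],-d[2]])
    R=T[:3,:3]; return -R.T@T[:3,3], R.T@d
def onz(c,uv,z):
    o,d=ray(c,uv); return o+d*(z-o[2])/d[2]
def tri(obs):
    A=np.zeros((3,3));b=np.zeros(3)
    for c,uv in obs:
        o,d=ray(c,uv); d=d/np.linalg.norm(d); M=np.eye(3)-np.outer(d,d); A+=M;b+=M@o
    X=np.linalg.solve(A,b); return X,[np.linalg.norm(proj(c,X)-np.array(uv)) for c,uv in obs]
E
python3 - <<'E'
from h import *
for n in ["scene","side","wrist"]:
    c=cam(n); print(n,ray(c,(280,210)))
c=cam("side")
for nm,uv,z in [("wheel",(263,262),.06),("standc",(260,245),.06),("rest?",(243,218),.02),("watch",(232,189),.01),("drop",(264,176),0),("tray",(278,192),.03),("fuse",(273,308),.01),("tape",(233,313),.01),("edge",(230,400),0),("edge2",(208,190),0)]:
    print(nm,onz(c,uv,z).round(3))
c=cam("scene")
for nm,uv,z in [("rest?",(263,251),.02),("watch",(181,292),.01),("drop",(120,277),0),("traymid",(185,240),.03),("s1",(168,243),.038),("s2",(188,235),.038),("s3",(207,228),.038)]:
    print(nm,onz(c,uv,z).round(3))
a=cv2.imread("pics/scene0.png")[180:320,80:300]; cv2.imwrite("pics/scz.png",cv2.resize(a,None,fx=3.6,fy=3.6,interpolation=cv2.INTER_CUBIC))
a=cv2.imread("pics/side0.png")[150:360,190:350]; cv2.imwrite("pics/siz.png",cv2.resize(a,None,fx=2.85,fy=2.85,interpolation=cv2.INTER_CUBIC))
E
```

```text
scene (array([-0.30200248,  0.39387521,  0.90136134]), array([ 0.64090089, -0.37821405, -0.66802214]))
side (array([ 0.30212204, -1.30824924,  0.6918491 ]), array([ 0.17581529,  0.88047787, -0.44069057]))
wrist (array([0.07333113, 0.57526062, 0.37334388]), array([ 0.2834008 , -0.08246016, -0.95549835]))
wheel [ 0.455 -0.339  0.06 ]
standc [ 0.46  -0.253  0.06 ]
rest? [ 0.44  -0.009  0.02 ]
watch [0.427 0.254 0.01 ]
drop [0.571 0.394 0.   ]
tray [0.586 0.161 0.03 ]
fuse [ 0.461 -0.464  0.01 ]
tape [ 0.366 -0.468  0.01 ]
edge [ 0.338 -0.706 -0.   ]
edge2 [0.338 0.278 0.   ]
rest? [0.429 0.017 0.02 ]
watch [0.424 0.251 0.01 ]
drop [0.56  0.365 0.   ]
traymid [0.566 0.18  0.03 ]
s1 [0.571 0.224 0.038]
s2 [0.571 0.167 0.038]
s3 [0.569 0.113 0.038]
```

View pics/scz.png

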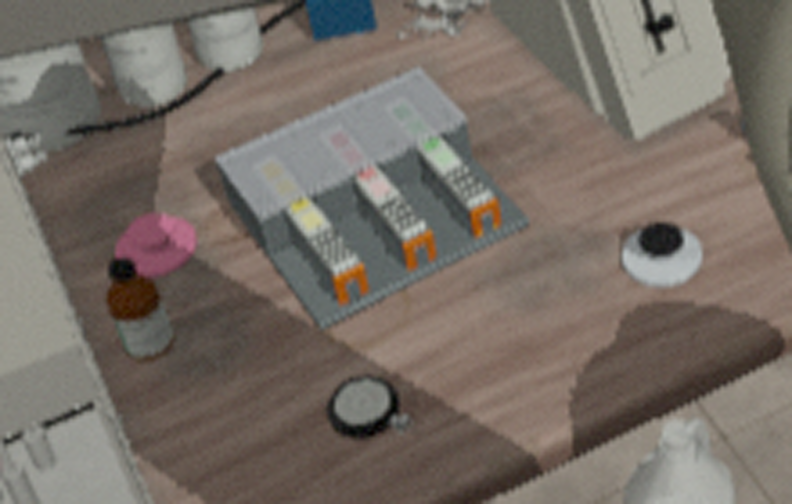

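View pics/siz.png

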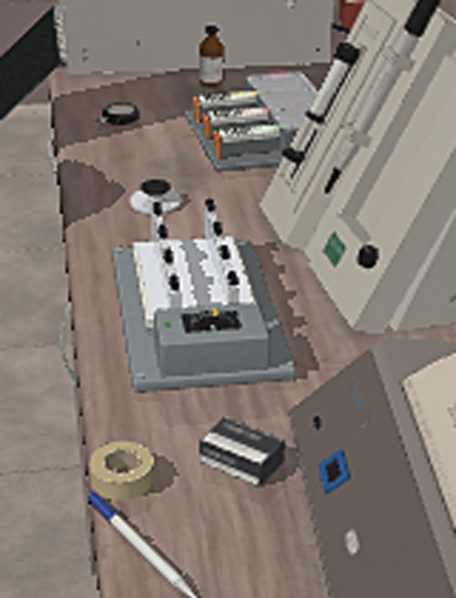

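```bash
cat >> h.py <<'E'
from scipy.spatial.transform import Rotation as Ro
def pose():
    s=get_state(); w,x,y,z=s["orientation"]; return np.array(s["tcp_pos"]),Ro.from_quat([x,y,z,w])
def Rdown(yaw,tilt=0.):
    # tool y at angle yaw from world y; z down; tilt (rad) about tool y
    R=np.array([[-1,0,0],[0,1,0],[0,0,-1.]]); return Ro.from_euler('z',yaw)*Ro.from_matrix(R)*Ro.from_euler('y',tilt)
def go(target,Rt,tip=None):
    "rows: first translate (in present tool axes), then turn (about TCP)"
    p,R=pose(); t=R.inv().apply(np.asarray(target)-p)*100; r=(R.inv()*Rt).as_rotvec(degrees=True)
    t2=Rt.inv().apply(np.asarray(target)-p)*100
    print("pos",p.round(4),"shift cm (old axes)",t.round(2),"| turn deg",r.round(2),"| shift (new axes)",t2.round(2))
def st():
    s=get_state(); print("t",round(float(s["clock"]),2),"tcp",np.round(s["tcp_pos"],4),"F",np.round(s["wrist_force"],1),"gap",round(float(s["finger_gap"])*1000,1))
def grab(n,name):
    c=cam(n); im=eyes.read_camera(n); cv2.imwrite("pics/"+name+".png",im); np.savez("pics/"+name+".npz",K=c[0],T=c[1]); return c,im
def load(name):
    d=np.load("pics/"+name+".npz"); return (d["K"],d["T"]),cv2.imread("pics/"+name+".png")
E
python3 - <<'E'
from h import *
go([.45,.18,.40],Rdown(0)); print(proj(cam("wrist"),pose()[0]+pose()[1].apply([0,0,.155])))
E
```

```text
pos [0.1454 0.5562 0.404 ] shift cm (old axes) [-38.98 -28.69   0.43] | turn deg [ -0.08  -0.02 -14.66] | shift (new axes) [-30.46 -37.62   0.4 ]
[281.66251785 297.97888329]
```

Emit:
carry_out(motion=[{"tx": -3.2,"ty": -2.4},{"tx": -3.2,"ty": -2.4},{"tx": -3.2,"ty": -2.4},{"tx": -3.2,"ty": -2.4},{"tx": -3.2,"ty": -2.4},{"tx": -3.2,"ty": -2.4},{"tx": -3.2,"ty": -2.4},{"tx": -3.2,"ty": -2.4},{"tx": -3.2,"ty": -2.4},{"tx": -3.2,"ty": -2.4},{"tx": -3.2,"ty": -2.4},{"tx": -3.8,"ty": -2.3},{"wz": -7.3},{"wz": -7.3},{}])

```text
invalid input at $.motion[0]: expected keys jaw, tx, ty, tz, wx, wy, wz
```

```bash
python3 - <<'E'
from h import *
st(); grab("wrist","w1"); go([.44,-.2,.42],Rdown(0))
E
```

```text
t 0.15 tcp [0.1454 0.5562 0.404 ] F [-1.2 -0.3 -0.4] gap 85.2
pos [0.1454 0.5562 0.4041] shift cm (old axes) [-47.63 -65.71  -1.52] | turn deg [ -0.07  -0.02 -14.66] | shift (new axes) [-29.46 -75.62  -1.59]
```

View pics/w1.png

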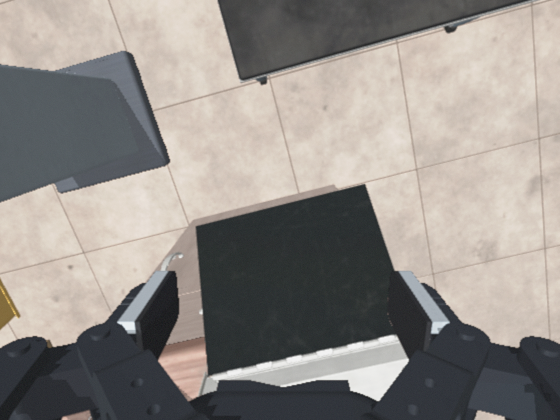

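Emit:
carry_out(motion=[{"jaw": 1,"tx": -3.2,"ty": -2.4,"tz": 0,"wx": 0,"wy": 0,"wz": 0},{"jaw": 1,"tx": -3.2,"ty": -2.4,"tz": 0,"wx": 0,"wy": 0,"wz": 0},{"jaw": 1,"tx": -3.2,"ty": -2.4,"tz": 0,"wx": 0,"wy": 0,"wz": 0},{"jaw": 1,"tx": -3.2,"ty": -2.4,"tz": 0,"wx": 0,"wy": 0,"wz": 0},{"jaw": 1,"tx": -3.2,"ty": -2.4,"tz": 0,"wx": 0,"wy": 0,"wz": 0},{"jaw": 1,"tx": -3.2,"ty": -2.4,"tz": 0,"wx": 0,"wy": 0,"wz": 0},{"jaw": 1,"tx": -3.2,"ty": -2.4,"tz": 0,"wx": 0,"wy": 0,"wz": 0},{"jaw": 1,"tx": -3.2,"ty": -2.4,"tz": 0,"wx": 0,"wy": 0,"wz": 0},{"jaw": 1,"tx": -3.2,"ty": -2.4,"tz": 0,"wx": 0,"wy": 0,"wz": 0},{"jaw": 1,"tx": -3.2,"ty": -2.4,"tz": 0,"wx": 0,"wy": 0,"wz": 0},{"jaw": 1,"tx": -3.2,"ty": -2.4,"tz": 0,"wx": 0,"wy": 0,"wz": 0},{"jaw": 1,"tx": -3.8,"ty": -2.3,"tz": 0,"wx": 0,"wy": 0,"wz": 0},{"jaw": 1,"tx": 0,"ty": 0,"tz": 0,"wx": 0,"wy": 0,"wz": -7.3},{"jaw": 1,"tx": 0,"ty": 0,"tz": 0,"wx": 0,"wy": 0,"wz": -7.3},{"jaw": 1,"tx": 0,"ty": 0,"tz": 0,"wx": 0,"wy": 0,"wz": 0}])

```text
clock: 2.08
tcp_pos: [0.4502, 0.1798, 0.4045]
orientation: [-0.0, 0.001, 1.0, 0.0]
wrist_force: [-0.7, -0.0, -0.5]
finger_gap: 0.0855
```

```bash
python3 - <<'E'
from h import *
st(); grab("wrist","w1b"); go([.44,-.2,.42],Rdown(0))
E
```

```text
t 2.08 tcp [0.4502 0.1798 0.4045] F [-0.7 -0.  -0.5] gap 85.5
pos [0.4501 0.1799 0.4046] shift cm (old axes) [  0.88 -38.    -1.54] | turn deg [ 0.   -0.01 -0.2 ] | shift (new axes) [  1.01 -37.99  -1.54]
```

View pics/w1b.png

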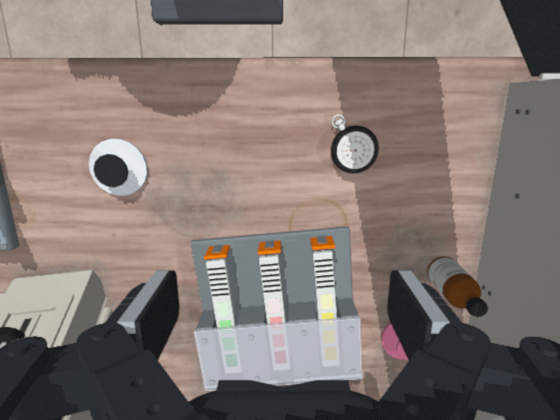

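The picture shows the rest (118,168: aluminium foot, black table), the watch (354,149), the tray with green, red and yellow strips (ribs near 218/272/322, 270), the dropper (458,285) and a pink look‑alike rest (398,340). Next I'll look at the stand.

Emit:
carry_out(motion=[{"jaw": 1,"tx": 0,"ty": -3.5,"tz": 0,"wx": 0,"wy": 0,"wz": 0},{"jaw": 1,"tx": 0,"ty": -3.5,"tz": 0,"wx": 0,"wy": 0,"wz": 0},{"jaw": 1,"tx": 0,"ty": -3.5,"tz": 0,"wx": 0,"wy": 0,"wz": 0},{"jaw": 1,"tx": 0,"ty": -3.5,"tz": 0,"wx": 0,"wy": 0,"wz": 0},{"jaw": 1,"tx": 0,"ty": -3.5,"tz": 0,"wx": 0,"wy": 0,"wz": 0},{"jaw": 1,"tx": 0,"ty": -3.5,"tz": 0,"wx": 0,"wy": 0,"wz": 0},{"jaw": 1,"tx": 0,"ty": -3.5,"tz": 0,"wx": 0,"wy": 0,"wz": 0},{"jaw": 1,"tx": 0,"ty": -3.5,"tz": 0,"wx": 0,"wy": 0,"wz": 0},{"jaw": 1,"tx": 0,"ty": -3.5,"tz": 0,"wx": 0,"wy": 0,"wz": 0},{"jaw": 1,"tx": 0,"ty": -3.5,"tz": 0,"wx": 0,"wy": 0,"wz": 0},{"jaw": 1,"tx": 0.9,"ty": -3,"tz": -1.5,"wx": 0,"wy": 0,"wz": 0},{"jaw": 1,"tx": 0,"ty": 0,"tz": 0,"wx": 0,"wy": 0,"wz": 0}])

```text
clock: 3.62
tcp_pos: [0.4408, -0.2016, 0.4204]
orientation: [0.001, 0.003, 1.0, -0.001]
wrist_force: [-0.4, 0.2, 0.4]
finger_gap: 0.0852
```

```bash
python3 - <<'E'
from h import *
st(); grab("wrist","w2")
E
```

```text
t 3.62 tcp [ 0.4408 -0.2016  0.4204] F [-0.4  0.2  0.4] gap 85.2
```

View pics/w2.png

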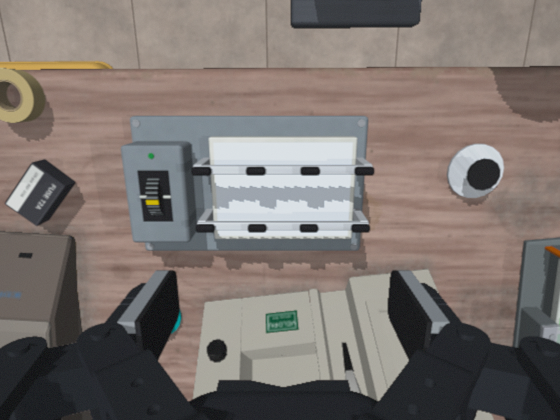

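```bash
cat >> h.py <<'E'
def blobs(mask,amin,amax,off=(0,0)):
    n,l,s,c=cv2.connectedComponentsWithStats(mask.astype(np.uint8))
    return [(c[i]+np.array(off),s[i]) for i in range(1,n) if amin<=s[i][4]<=amax]
E
python3 - <<'E'
from h import *
c,im=load("w2")
sub=im[155:245,190:380]; m=(sub.max(2)<55)
for b,s in blobs(m,20,400,(190,155)): print(b.round(1),s, onz(c,b,.066).round(4))
h=cv2.cvtColor(im,cv2.COLOR_BGR2HSV)
m=cv2.inRange(h,(20,120,120),(35,255,255))[120:250,120:200]
for b,s in blobs(m,5,400,(120,120)): print("bar",b.round(1),s,onz(c,b,.059).round(4))
m=((im.min(2)>190))[120:250,120:195]
for b,s in blobs(m,3,400,(120,120)): print("white",b.round(1),s,onz(c,b,.05).round(4))
cv2.imwrite("pics/w2z.png",cv2.resize(im[100:260,110:380],None,fx=2.9,fy=2.9,interpolation=cv2.INTER_CUBIC))
E
```

```text
[200.4 171. ] [  1  13  20   7 134] [ 0.4292 -0.2767  0.066 ]
[255.4 170.9] [ 57  13  18   7 119] [ 0.4294 -0.2262  0.066 ]
[309.6 170.9] [111  13  18   7 118] [ 0.4296 -0.1766  0.066 ]
[364.  170.9] [165  12  19   8 127] [ 0.4298 -0.1268  0.066 ]
[204.5 228. ] [  6  70  18   7 124] [ 0.4848 -0.2767  0.066 ]
[256.8 227.9] [ 59  70  17   7 109] [ 0.4849 -0.2264  0.066 ]
[308.4 227.9] [111  70  16   7 106] [ 0.4851 -0.1768  0.066 ]
[360. 228.] [162  70  17   8 116] [ 0.4855 -0.1272  0.066 ]
bar [151.9 202. ] [26 80 13  5 64] [ 0.4606 -0.327   0.059 ]
white [166.5 196. ] [44 76  6  1  6] [ 0.4571 -0.3154  0.05  ]
```

View pics/w2z.png

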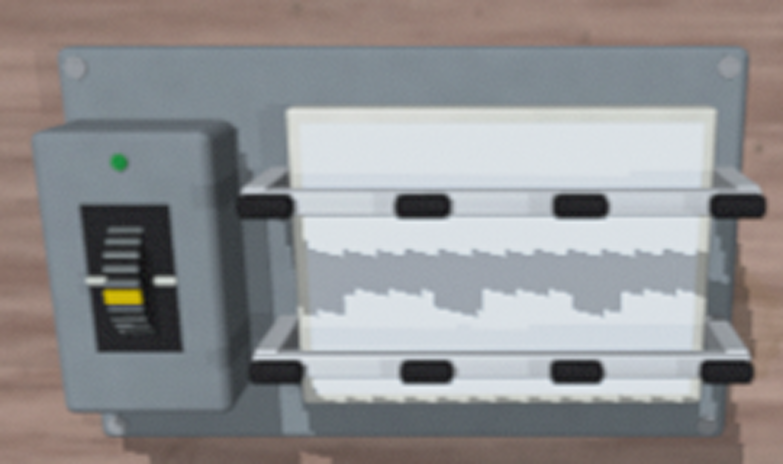

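```bash
python3 - <<'E'
from h import *
c=cam("side")
for uv in [(283,234),(313,265),(292,292)]: print(onz(c,uv,0).round(3))
c=load("w2")[0]
for uv in [(202,300),(75,236),(282,295),(70,290)]: print(uv,[onz(c,uv,z).round(3)[:2] for z in (0,.1,.2)])
go([.448,-.327,.255],Rdown(0)); go([.44,-.26,.33],Rdown(0))
E
```

```text
[ 0.556 -0.095  0.   ]
[ 0.606 -0.281  0.   ]
[ 0.522 -0.395  0.   ]
(202, 300) [array([ 0.603, -0.302]), array([ 0.543, -0.276]), array([ 0.482, -0.25 ])]
(75, 236) [array([ 0.518, -0.444]), array([ 0.479, -0.381]), array([ 0.44 , -0.319])]
(282, 295) [array([ 0.597, -0.203]), array([ 0.538, -0.202]), array([ 0.479, -0.202])]
(70, 290) [array([ 0.589, -0.462]), array([ 0.532, -0.395]), array([ 0.475, -0.328])]
pos [ 0.4408 -0.2005  0.4199] shift cm (old axes) [ -0.76 -12.64  16.49] | turn deg [-0.    0.04 -0.24] | shift (new axes) [ -0.72 -12.65  16.49]
pos [ 0.4408 -0.2005  0.4199] shift cm (old axes) [ 0.06 -5.95  8.99] | turn deg [-0.    0.04 -0.24] | shift (new axes) [ 0.08 -5.95  8.99]
```

Emit:
carry_out(motion=[{"jaw": -1,"tx": -0.1,"ty": -2.5,"tz": 2,"wx": 0,"wy": 0,"wz": 0},{"jaw": -1,"tx": -0.1,"ty": -2.5,"tz": 2.5,"wx": 0,"wy": 0,"wz": 0},{"jaw": -1,"tx": -0.1,"ty": -2.5,"tz": 2.5,"wx": 0,"wy": 0,"wz": 0},{"jaw": -1,"tx": -0.1,"ty": -2.5,"tz": 2.5,"wx": 0,"wy": 0,"wz": 0},{"jaw": -1,"tx": -0.1,"ty": -2.6,"tz": 2.5,"wx": 0,"wy": 0,"wz": 0},{"jaw": -1,"tx": 0,"ty": 0,"tz": 2,"wx": 0,"wy": 0,"wz": 0},{"jaw": -1,"tx": 0,"ty": 0,"tz": 1.5,"wx": 0,"wy": 0,"wz": 0},{"jaw": -1,"tx": 0,"ty": 0,"tz": 0,"wx": 0,"wy": 0,"wz": 0}])

```text
clock: 4.68
tcp_pos: [0.4455, -0.3246, 0.2634]
orientation: [-0.001, 0.0, 1.0, 0.001]
wrist_force: [0.9, -1.1, 0.0]
finger_gap: -0.0002
```

```bash
python3 - <<'E'
from h import *
st(); c,im=grab("wrist","w3")
c2,im2=load("w2")
m=(im.max(2)<55)
for b,s in blobs(m,60,2000): print(b.round(1),s, onz(c,b,.066).round(4))
E
```

```text
t 4.67 tcp [ 0.4455 -0.3246  0.2634] F [ 0.9 -1.1  0. ] gap -0.2
[412.7  13.1] [341   7 147   9 653] [ 0.336  -0.2693  0.066 ]
[ 91.7 223.7] [  59  191   64  105 1284] [ 0.4293 -0.4176  0.066 ]
[376.  222.8] [359 216  35  15 490] [ 0.4288 -0.2776  0.066 ]
[476.4 223. ] [458 216  38  15 536] [ 0.4289 -0.2279  0.066 ]
[308.1 275.7] [301 267  17  18 200] [ 0.4577 -0.3104  0.066 ]
[459.8 320.7] [443 313  35  16 514] [ 0.4846 -0.2281  0.066 ]
[546.8 320.9] [533 314  27  16 386] [ 0.4848 -0.1811  0.066 ]
[ 43.7 350.8] [ 33 347  23   9 173] [ 0.5035 -0.4553  0.066 ]
```

View pics/w3.png

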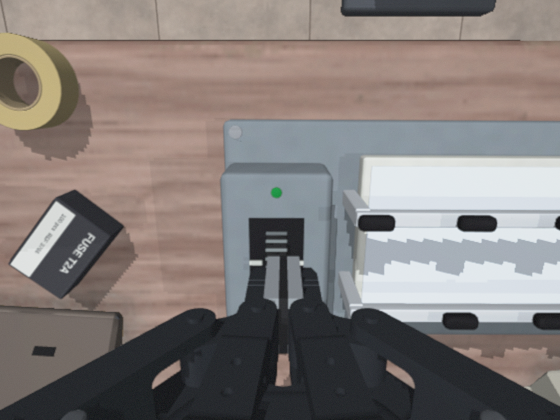

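Emit:
carry_out(motion=[{"jaw": -1,"tx": 0,"ty": -0.3,"tz": 1.5,"wx": 0,"wy": 0,"wz": 0},{"jaw": -1,"tx": 0,"ty": 0,"tz": 0.9,"wx": 0,"wy": 0,"wz": 0},{"jaw": -1,"tx": 0,"ty": 0,"tz": 0.4,"wx": 0,"wy": 0,"wz": 0},{"jaw": -1,"tx": 0,"ty": 0,"tz": 0.1,"wx": 0,"wy": 0,"wz": 0},{"jaw": -1,"tx": 0,"ty": 0,"tz": 0,"wx": 0,"wy": 0,"wz": 0}])

```text
clock: 5.35
tcp_pos: [0.4457, -0.3291, 0.2358]
orientation: [0.0, 0.001, 1.0, -0.0]
wrist_force: [-0.1, -0.1, 0.7]
finger_gap: -0.0003
```

```bash
python3 - <<'E'
from h import *
st()
print(tri([(load("w2")[0],(255.4,170.9)),(load("w3")[0],(476.4,223))]),tri([(load("w2")[0],(256.8,227.9)),(load("w3")[0],(459.8,320.7))]))
E
```

```text
t 5.35 tcp [ 0.4457 -0.3291  0.2358] F [-0.1 -0.1  0.7] gap -0.3
(array([ 0.42984205, -0.2264628 ,  0.06343136]), [np.float64(0.03259655345315561), np.float64(0.060038874308269145)]) (array([ 0.48598747, -0.22669634,  0.0635865 ]), [np.float64(0.230047450382946), np.float64(0.40849639546260125)])
```

Emit:
carry_out(motion=[{"jaw": -1,"tx": 0,"ty": 0,"tz": 0.2,"wx": 0,"wy": 0,"wz": 0},{"jaw": -1,"tx": 0,"ty": 0,"tz": 0.1,"wx": 0,"wy": 0,"wz": 0},{"jaw": -1,"tx": 0,"ty": 0,"tz": 0,"wx": 0,"wy": 0,"wz": 0}])

```text
clock: 5.72
tcp_pos: [0.4458, -0.3291, 0.233]
orientation: [0.0, 0.001, 1.0, -0.0]
wrist_force: [0.8, 0.2, 1.6]
finger_gap: -0.0001
```

Emit:
carry_out(motion=[{"jaw": -1,"tx": 0,"ty": 0,"tz": 0.1,"wx": 0,"wy": 0,"wz": 0},{"jaw": -1,"tx": 0,"ty": 0,"tz": 0,"wx": 0,"wy": 0,"wz": 0}])

```text
clock: 5.98
tcp_pos: [0.4458, -0.3291, 0.2327]
orientation: [0.0, 0.0, 1.0, -0.0]
wrist_force: [-1.5, 1.0, 7.0]
finger_gap: 0.0002
```

Emit:
carry_out(motion=[{"jaw": -1,"tx": -0.4,"ty": 0,"tz": 0,"wx": 0,"wy": 0,"wz": 0},{"jaw": -1,"tx": -0.4,"ty": 0,"tz": 0,"wx": 0,"wy": 0,"wz": 0},{"jaw": -1,"tx": -0.4,"ty": 0,"tz": 0,"wx": 0,"wy": 0,"wz": 0},{"jaw": -1,"tx": -0.4,"ty": 0,"tz": 0,"wx": 0,"wy": 0,"wz": 0},{"jaw": -1,"tx": -0.4,"ty": 0,"tz": 0,"wx": 0,"wy": 0,"wz": 0},{"jaw": -1,"tx": -0.4,"ty": 0,"tz": 0.02,"wx": 0,"wy": 0,"wz": 0},{"jaw": -1,"tx": 0,"ty": 0,"tz": 0,"wx": 0,"wy": 0,"wz": 0}])

```text
clock: 6.85
tcp_pos: [0.4697, -0.3293, 0.2325]
orientation: [0.0, 0.001, 1.0, -0.001]
wrist_force: [-2.4, 0.3, 8.2]
finger_gap: -0.0004
```

Now lift and back off to see the wheel.

Emit:
carry_out(motion=[{"jaw": -1,"tx": 0,"ty": 0,"tz": -1,"wx": 0,"wy": 0,"wz": 0},{"jaw": -1,"tx": 0,"ty": 1,"tz": -3,"wx": 0,"wy": 0,"wz": 0},{"jaw": -1,"tx": 1,"ty": 2,"tz": -3,"wx": 0,"wy": 0,"wz": 0},{"jaw": -1,"tx": 2,"ty": 4,"tz": -3,"wx": 0,"wy": 0,"wz": 0},{"jaw": -1,"tx": 1,"ty": 4,"tz": -3,"wx": 0,"wy": 0,"wz": 0},{"jaw": -1,"tx": 0,"ty": 0,"tz": 0,"wx": 0,"wy": 0,"wz": 0}])

```text
clock: 7.6
tcp_pos: [0.4296, -0.2172, 0.3643]
orientation: [0.002, -0.001, 1.0, -0.001]
wrist_force: [1.0, -0.6, -0.3]
finger_gap: 0.0001
```

```bash
python3 - <<'E'
from h import *
st(); c,im=grab("wrist","w4")
u=proj(c,(.457,-.328,.055)).astype(int); print(u)
x,y=max(u[0]-70,0),max(u[1]-60,0)
cv2.imwrite("pics/w4z.png",cv2.resize(im[y:y+140,x:x+150],None,fx=4,fy=4,interpolation=cv2.INTER_CUBIC))
h=cv2.cvtColor(im,cv2.COLOR_BGR2HSV); m=cv2.inRange(h,(20,120,100),(35,255,255)); m[:u[1]-60]=0
for b,s in blobs(m,5,400): print("bar",b.round(1),s,onz(c,b,.055).round(4))
m=((im.min(2)>170)); 
for b,s in blobs(m[y:y+140,x:x+110],3,400,(x,y)): print("white",b.round(1),s,onz(c,b,.05).round(4))
E
```

```text
t 7.6 tcp [ 0.4296 -0.2172  0.3643] F [ 1.  -0.6 -0.3] gap 0.1
[148 226]
bar [152.2 244.5] [145 244  15   2  29] [ 0.4731 -0.3266  0.055 ]
white [136.2 225.1] [55 58  7  3 18] [ 0.4576 -0.3403  0.05  ]
white [164.6 225.1] [83 58  8  3 20] [ 0.4576 -0.3164  0.05  ]
```

View pics/w4z.png

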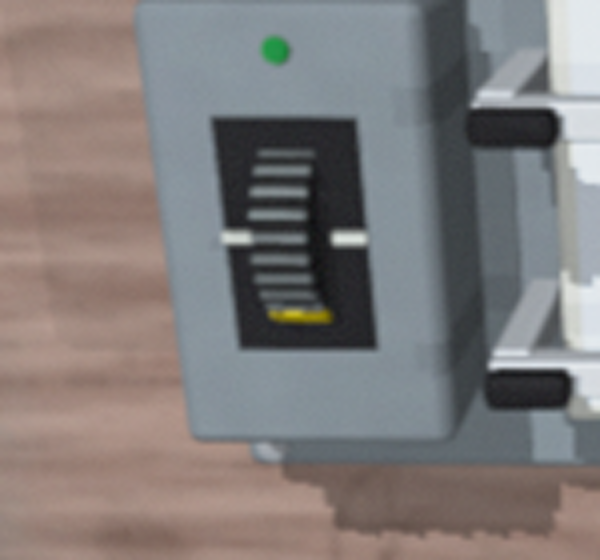

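```bash
python3 - <<'E'
from h import *
c,im=load("w4")
for a in (.7,.78,.85,.9): print(a,proj(c,(.4576+.022*np.sin(a),-.328,.038+.022*np.cos(a))).round(1))
for n in ("w2","w4"):
    c,im=load(n); u=proj(c,(.440,-.19,.026)).astype(int); print(n,u,im[u[1]-3:u[1]+3,u[0]-3:u[0]+3].mean((0,1)))
E
```

```text
0.7 [150.5 242.9]
0.78 [151.2 243.8]
0.85 [151.8 244.5]
0.9 [152.2 244.8]
w2 [293 173] [204.25       197.86111111 191.44444444]
w4 [313 197] [214.72222222 209.05555556 202.69444444]
```

Emit:
carry_out(motion=[{"jaw": -1,"tx": -1,"ty": -4,"tz": 3,"wx": 0,"wy": 0,"wz": 0},{"jaw": -1,"tx": -1,"ty": -4,"tz": 3,"wx": 0,"wy": 0,"wz": 0},{"jaw": -1,"tx": -0.3,"ty": -3.2,"tz": 3,"wx": 0,"wy": 0,"wz": 0},{"jaw": -1,"tx": 0,"ty": 0,"tz": 3,"wx": 0,"wy": 0,"wz": 0},{"jaw": -1,"tx": 0,"ty": 0,"tz": 0.7,"wx": 0,"wy": 0,"wz": 0},{"jaw": -1,"tx": 0,"ty": 0,"tz": 0.5,"wx": 0,"wy": 0,"wz": 0},{"jaw": -1,"tx": 0,"ty": 0,"tz": 0,"wx": 0,"wy": 0,"wz": 0}])

```text
clock: 8.52
tcp_pos: [0.4517, -0.3317, 0.2328]
orientation: [-0.001, 0.001, 1.0, -0.001]
wrist_force: [-11.2, 4.7, 27.3]
finger_gap: -0.0
```

Emit:
carry_out(motion=[{"jaw": -1,"tx": -0.4,"ty": 0,"tz": -0.04,"wx": 0,"wy": 0,"wz": 0},{"jaw": -1,"tx": -0.4,"ty": 0,"tz": 0,"wx": 0,"wy": 0,"wz": 0},{"jaw": -1,"tx": -0.4,"ty": 0,"tz": 0,"wx": 0,"wy": 0,"wz": 0},{"jaw": -1,"tx": -0.4,"ty": 0,"tz": 0,"wx": 0,"wy": 0,"wz": 0},{"jaw": -1,"tx": 0,"ty": 0,"tz": 0,"wx": 0,"wy": 0,"wz": 0}])

```text
clock: 9.15
tcp_pos: [0.4678, -0.3323, 0.2325]
orientation: [-0.001, 0.001, 1.0, -0.002]
wrist_force: [-8.8, 0.4, 19.0]
finger_gap: 0.0002
```

```bash
cat > lips.py <<'E'
from h import *
import sys
def meas(name):
    c,im=load(name); h=cv2.cvtColor(im,cv2.COLOR_BGR2HSV)
    m=cv2.inRange(h,(5,150,120),(16,255,255))
    out=[]
    for b,s in blobs(m,40,4000):
        out.append((b,s)); print("lip",b.round(1),s,onz(c,b,.032).round(4))
    for nm,lo,hi in (("green",(45,60,120),(80,255,255)),("yellow",(22,110,120),(35,255,255)),("red",(0,60,150),(6,255,255)),("red2",(170,60,150),(180,255,255))):
        for b,s in blobs(cv2.inRange(h,lo,hi),25,1500): print(nm,b.round(1),s,onz(c,b,.038).round(4))
    return c,im
if __name__=="__main__": meas(sys.argv[1])
E
python3 lips.py w1b; python3 - <<'E'
from h import *
c,im=load("w1b"); cv2.imwrite("pics/w1bz.png",cv2.resize(im[90:400,80:500],None,fx=1.9,fy=1.9,interpolation=cv2.INTER_CUBIC))
go([.48,.17,.35],Rdown(0)); st()
E
```

```text
lip [322.4 243.6] [311 236  24  14 211] [0.5176 0.2211 0.032 ]
lip [269.3 248.1] [258 241  23  14 214] [0.5225 0.1664 0.032 ]
lip [216.9 252.8] [204 245  26  14 206] [0.5276 0.1121 0.032 ]
green [225.  323.5] [220 321  11   6  66] [0.6083 0.1175 0.038 ]
yellow [327.1 315.3] [322 313  11   6  55] [0.5983 0.228  0.038 ]
red [277.1 319. ] [271 317  11   5  33] [0.6028 0.1741 0.038 ]
red2 [274.7 321. ] [271 318  11   6  25] [0.6054 0.1715 0.038 ]
pos [ 0.4678 -0.3323  0.2325] shift cm (old axes) [ -1.07  50.19 -11.96] | turn deg [-0.23 -0.13 -0.14] | shift (new axes) [ -1.22  50.23 -11.75]
t 9.15 tcp [ 0.4678 -0.3323  0.2325] F [-8.8  0.4 19. ] gap 0.2
```

View pics/w1bz.png

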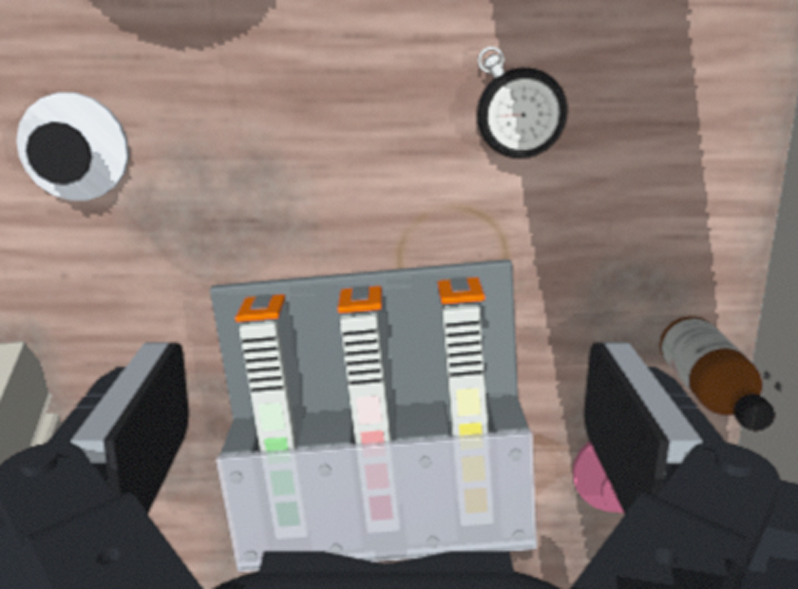

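Emit:
carry_out(motion=[{"jaw": 0,"tx": 0,"ty": 0,"tz": -3,"wx": 0,"wy": 0,"wz": 0},{"jaw": 0,"tx": 0,"ty": 0,"tz": -4,"wx": 0,"wy": 0,"wz": 0},{"jaw": 0,"tx": 0,"ty": 2.5,"tz": -5,"wx": 0,"wy": 0,"wz": 0},{"jaw": 0,"tx": 0,"ty": 4,"tz": 0,"wx": 0,"wy": 0,"wz": 0},{"jaw": 0,"tx": 0,"ty": 4,"tz": 0,"wx": 0,"wy": 0,"wz": 0},{"jaw": 0,"tx": 0,"ty": 4,"tz": 0,"wx": 0,"wy": 0,"wz": 0},{"jaw": 0,"tx": 0,"ty": 4,"tz": 0,"wx": 0,"wy": 0,"wz": 0},{"jaw": 0,"tx": 0,"ty": 4,"tz": 0,"wx": 0,"wy": 0,"wz": 0},{"jaw": 0,"tx": 0,"ty": 4,"tz": 0,"wx": 0,"wy": 0,"wz": 0},{"jaw": 0,"tx": 0,"ty": 4,"tz": 0,"wx": 0,"wy": 0,"wz": 0},{"jaw": 0,"tx": 0,"ty": 4,"tz": 0,"wx": 0,"wy": 0,"wz": 0},{"jaw": 0,"tx": 0,"ty": 4,"tz": 0,"wx": 0,"wy": 0,"wz": 0},{"jaw": 0,"tx": 0,"ty": 4,"tz": 0,"wx": 0,"wy": 0,"wz": 0},{"jaw": 0,"tx": -0.6,"ty": 4,"tz": 0,"wx": 0,"wy": 0,"wz": 0},{"jaw": 0,"tx": -0.6,"ty": 3.7,"tz": 0,"wx": 0,"wy": 0,"wz": 0},{"jaw": 0,"tx": 0,"ty": 0,"tz": 0,"wx": 0,"wy": 0,"wz": 0},{"jaw": 0,"tx": 0,"ty": 0,"tz": 0,"wx": 0,"wy": 0,"wz": 0}])

```text
clock: 11.28
tcp_pos: [0.4812, 0.1707, 0.3496]
orientation: [-0.0, 0.0, 1.0, -0.0]
wrist_force: [-0.5, 0.0, -0.4]
finger_gap: 0.043
```

```bash
python3 - <<'E'
from h import *
st(); c,im=grab("wrist","w5")
c,im=grab("scene","s5")
E
python3 lips.py w5
```

```text
t 11.28 tcp [0.4812 0.1707 0.3496] F [-0.5  0.  -0.4] gap 43.0
lip [340.1 235.3] [326 227  30  16 300] [0.5178 0.2203 0.032 ]
lip [276.8 240.6] [263 232  28  16 285] [0.5227 0.1661 0.032 ]
lip [213.8 246.1] [198 237  32  17 293] [0.5278 0.1116 0.032 ]
red [284.6 325.2] [278 323  13   6  48] [0.6029 0.1729 0.038 ]
red2 [282.9 327.1] [278 323  13   7  39] [0.6049 0.1713 0.038 ]
```

View pics/w5.png

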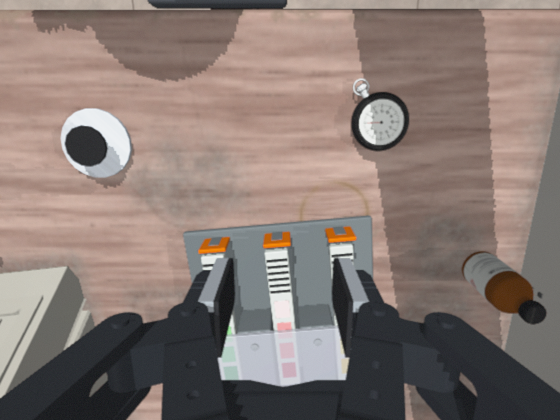

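```bash
python3 - <<'E'
from h import *
c1=load("w1b")[0];c5=load("w5")[0];cs,ims=load("s5"); c0,im0=load("s5"); 
im0=cv2.imread("pics/scene0.png")
h=cv2.cvtColor(im0,cv2.COLOR_BGR2HSV); m=cv2.inRange(h,(5,150,120),(16,255,255))
L=sorted([b for b,s in blobs(m,15,200) if 150<b[0]<230 and b[1]>220],key=lambda b:b[0]); print(np.round(L,1))
w5=[(340.1,235.3),(276.8,240.6),(213.8,246.1)]; w1=[(322.4,243.6),(269.3,248.1),(216.9,252.8)]
for a,b,l in zip(w1,w5,L): print(tri([(c1,a),(c5,b)])[0].round(4),tri([(c5,b),(c1,a),(cs,l)])[0].round(4))
# watch / rest
for nm,uv5,uvs,z in (("watch",(381,121),(181,292),.014),("rest",(86,146),(263,247),.022)):
    print(nm,tri([(c5,uv5),(cs,uvs)])[0].round(4),onz(c5,uv5,z).round(4))
# strip axis in w5: red strip
im=load("w5")[1]
cv2.imwrite("pics/w5z.png",cv2.resize(im[220:345,180:380],None,fx=4,fy=4,interpolation=cv2.INTER_CUBIC))
E
```

```text
[[176.7 258.2]
 [196.  248.8]
 [214.3 239.5]]
[0.5232 0.2228 0.0181] [0.5205 0.2218 0.0249]
[0.5281 0.1659 0.0188] [0.5256 0.1659 0.0245]
[0.5268 0.1122 0.0341] [0.5307 0.1103 0.0251]
watch [0.4231 0.2523 0.0119] [0.4234 0.2526 0.014 ]
rest [0.4435 0.0079 0.0179] [0.4431 0.0093 0.022 ]
```

View pics/w5z.png

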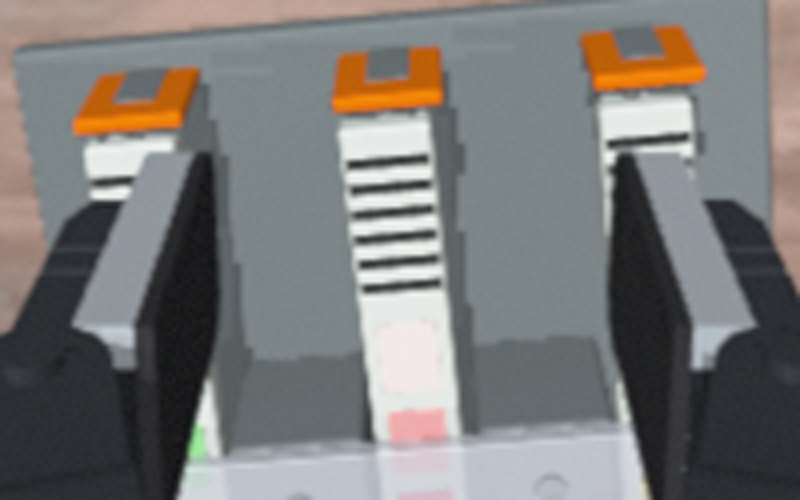

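```bash
python3 - <<'E'
from h import *
c1=load("w1b")[0];c5=load("w5")[0]
f=lambda u,v:(80+(u+.5)/1.9-.5,90+(v+.5)/1.9-.5)
for nm,a,b in (("yel",(461,306),(471,433)),("red",(360,316),(373,445)),("grn",(259,323),(276,449))):
    A=onz(c1,f(*a),.038);B=onz(c1,f(*b),.038); d=B-A; print(nm,A.round(4),B.round(4),"yaw",np.arctan2(d[1],d[0]).round(4),"len",np.linalg.norm(d).round(4))
g=lambda u,v:(180+(u+.5)/4-.5,220+(v+.5)/4-.5)
for nm,a,z in (("lip in",(387,108),.036),("red end",(384,120),.038),("rib1",(388,162),.038),("rib6",(402,287),.038),("roofedge",(420,440),.038),("yel end",(646,96),.038),("grn end",(134,138),.038)):
    print(nm,onz(c5,g(*a),z).round(4))
t=onz(c5,g(387,108),.036)
E
```

```text
yel [0.5229 0.2207 0.038 ] [0.6013 0.2287 0.038 ] yaw 0.1028 len 0.0787
red [0.5287 0.1665 0.038 ] [0.609 0.173 0.038] yaw 0.0798 len 0.0806
grn [0.5327 0.112  0.038 ] [0.6116 0.1174 0.038 ] yaw 0.0677 len 0.0791
lip in [0.5266 0.1658 0.036 ]
red end [0.5285 0.1651 0.038 ]
rib1 [0.5382 0.1659 0.038 ]
rib6 [0.5683 0.1689 0.038 ]
roofedge [0.6076 0.1729 0.038 ]
yel end [0.523  0.2205 0.038 ]
grn end [0.5326 0.1118 0.038 ]
```

```bash
python3 - <<'E'
from h import *
go([.5514,.1672,.25],Rdown(.088))
E
```

```text
pos [0.4812 0.1701 0.3497] shift cm (old axes) [-7.03 -0.27  9.97] | turn deg [-0.01 -0.03 -5.17] | shift (new axes) [-6.97 -0.9   9.97]
```

Emit:
carry_out(motion=[{"jaw": 0,"tx": -2.5,"ty": -0.1,"tz": 2.5,"wx": 0,"wy": 0,"wz": 0},{"jaw": 0,"tx": -2.5,"ty": -0.1,"tz": 3.5,"wx": 0,"wy": 0,"wz": 0},{"jaw": 0,"tx": -2.0,"ty": -0.1,"tz": 4,"wx": 0,"wy": 0,"wz": 0},{"jaw": 0,"tx": 0,"ty": 0,"tz": 0,"wx": 0,"wy": 0,"wz": -5.1},{"jaw": 0,"tx": 0,"ty": 0,"tz": 0,"wx": 0,"wy": 0,"wz": 0}])

```text
clock: 12.0
tcp_pos: [0.5512, 0.1666, 0.2493]
orientation: [-0.001, -0.043, 0.999, -0.0]
wrist_force: [0.1, 0.7, 0.6]
finger_gap: 0.0424
```

```bash
python3 - <<'E'
from h import *
st(); go([.5514,.1672,.186],Rdown(.088)); grab("wrist","w6")
E
```

```text
t 12.0 tcp [0.5512 0.1666 0.2493] F [0.1 0.7 0.6] gap 42.4
pos [0.5512 0.1666 0.2493] shift cm (old axes) [-0.03  0.05  6.33] | turn deg [-0.01 -0.08 -0.16] | shift (new axes) [-0.02  0.05  6.33]
```

View pics/w6.png

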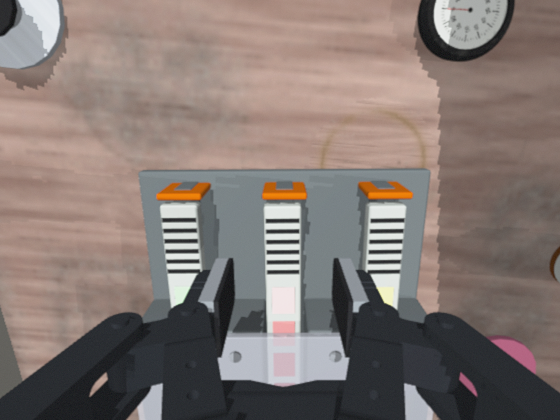

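```bash
python3 - <<'E'
from h import *
c5=load("w5")[0];c6,im=load("w6")
cv2.imwrite("pics/w6z.png",cv2.resize(im[165:345,130:440],None,fx=2.58,fy=2.58,interpolation=cv2.INTER_CUBIC))
g=lambda u,v:(180+(u+.5)/4-.5,220+(v+.5)/4-.5)
for nm,a,b in (("red",(384,120),(283,204)),("yel",(646,96),(385,203)),("grn",(134,138),(180.5,205))):
    print(nm,tri([(c5,g(*a)),(c6,b)])[0].round(4),onz(c6,b,.038).round(4))
E
```

```text
red [0.5298 0.1653 0.035 ] [0.5291 0.1655 0.038 ]
yel [0.5265 0.2219 0.029 ] [0.5239 0.2188 0.038 ]
grn [0.5373 0.1095 0.0281] [0.5343 0.1118 0.038 ]
```

View pics/w6z.png

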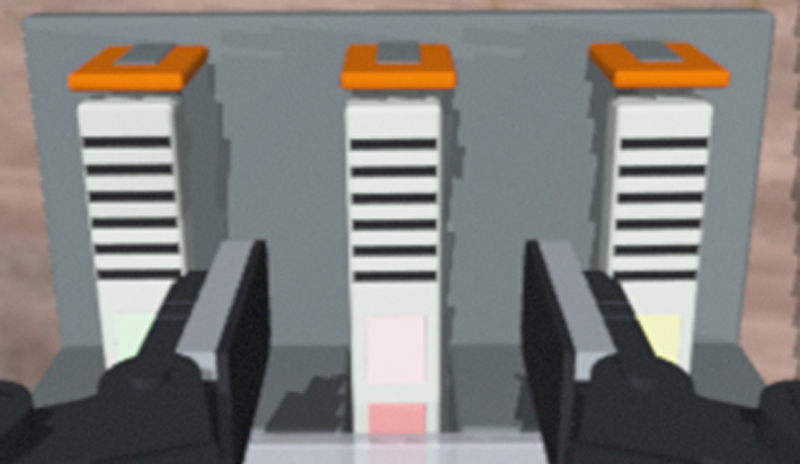

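```bash
python3 - <<'E'
from h import *
c6,im=load("w6"); s=2.58
g=lambda u,v:(130+(u+.5)/s-.5,165+(v+.5)/s-.5)
def D(a,b,z): return np.linalg.norm(onz(c6,g(*a),z)-onz(c6,g(*b),z))*1000
for z in (.028,.032,.036,.038): print(z,"lips",D((126.5,86),(669,84),z).round(1),"lipw red",D((342,87),(456,87),z).round(1),"ends",D((130,102),(662,102),z).round(1),"w red",D((345,105),(441,105),z).round(1),"ribs red",D((393,144),(396,276),z).round(1),"wgrn",D((79,105),(182,105),z).round(1))
print(ray(c6,(280,200)))
E
```

```text
0.028 lips 115.9 lipw red 24.4 ends 114.3 w red 20.7 ribs red 31.8 wgrn 22.1
0.032 lips 113.5 lipw red 23.9 ends 111.9 w red 20.2 ribs red 31.1 wgrn 21.7
0.036 lips 111.1 lipw red 23.4 ends 109.5 w red 19.8 ribs red 30.4 wgrn 21.2
0.038 lips 109.9 lipw red 23.1 ends 108.3 w red 19.6 ribs red 30.1 wgrn 21.0
(array([0.47696618, 0.16074486, 0.21870087]), array([ 0.26709636,  0.01586559, -0.96384629]))
```

Emit:
carry_out(motion=[{"jaw": 0,"tx": 0,"ty": 0,"tz": 2.5,"wx": 0,"wy": 0,"wz": 0},{"jaw": 0,"tx": 0,"ty": 0,"tz": 2.3,"wx": 0,"wy": 0,"wz": 0},{"jaw": 0,"tx": 0,"ty": 0,"tz": 1.5,"wx": 0,"wy": 0,"wz": 0},{"jaw": 0,"tx": 0,"ty": 0,"tz": 0,"wx": 0,"wy": 0,"wz": 0},{"jaw": -1,"tx": 0,"ty": 0,"tz": 0,"wx": 0,"wy": 0,"wz": 0},{"jaw": -1,"tx": 0,"ty": 0,"tz": 0,"wx": 0,"wy": 0,"wz": 0},{"jaw": -1,"tx": 0,"ty": 0,"tz": 0,"wx": 0,"wy": 0,"wz": 0},{"jaw": -1,"tx": 0,"ty": 0,"tz": 0,"wx": 0,"wy": 0,"wz": 0}], force=60)

```text
clock: 13.05
tcp_pos: [0.5518, 0.168, 0.1882]
orientation: [0.001, -0.044, 0.999, 0.0]
wrist_force: [-0.7, -0.4, 5.1]
finger_gap: 0.0187
```

Emit:
carry_out(motion=[{"jaw": -1,"tx": -0.42,"ty": 0,"tz": -0.3,"wx": 0,"wy": 1.5,"wz": 0},{"jaw": -1,"tx": -0.42,"ty": 0,"tz": -0.3,"wx": 0,"wy": 1.5,"wz": 0},{"jaw": -1,"tx": -0.42,"ty": 0,"tz": -0.3,"wx": 0,"wy": 1.5,"wz": 0},{"jaw": -1,"tx": 0,"ty": 0,"tz": 0,"wx": 0,"wy": 0,"wz": 0},{"jaw": -1,"tx": 0,"ty": 0,"tz": 0,"wx": 0,"wy": 0,"wz": 0}])

```text
clock: 13.68
tcp_pos: [0.5642, 0.1691, 0.1957]
orientation: [-0.038, -0.044, 0.998, -0.002]
wrist_force: [1.4, 0.0, 0.7]
finger_gap: 0.019
```

```bash
python3 - <<'E'
from h import *
st(); grab("wrist","w7"); c,im=grab("side","sd7"); cv2.imwrite("pics/sd7z.png",cv2.resize(im[160:240,220:330],None,fx=6,fy=6,interpolation=cv2.INTER_CUBIC))
E
```

```text
t 13.68 tcp [0.5642 0.1691 0.1957] F [1.4 0.  0.7] gap 19.0
```

View pics/w7.png

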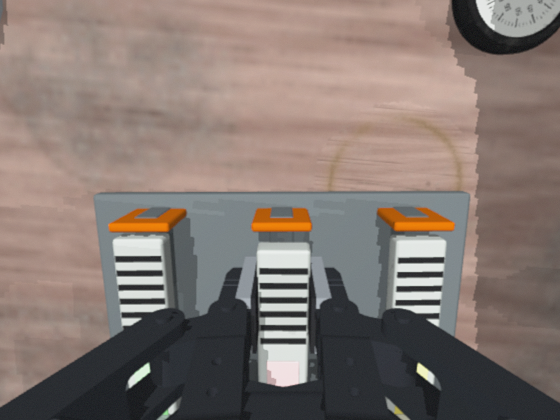

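View pics/sd7z.png

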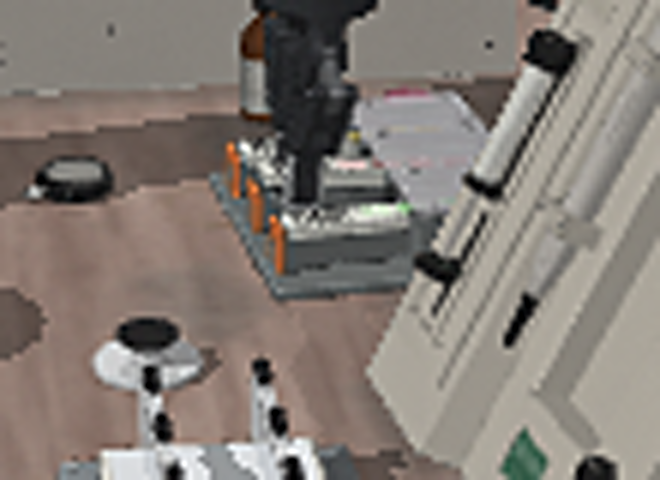

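Emit:
carry_out(motion=[{"jaw": -1,"tx": 0.7,"ty": 0,"tz": 0,"wx": 0,"wy": 0,"wz": 0},{"jaw": -1,"tx": 0.7,"ty": 0,"tz": 0,"wx": 0,"wy": 0,"wz": 0},{"jaw": -1,"tx": 0.6,"ty": 0,"tz": 0,"wx": 0,"wy": 0,"wz": 0}])

```text
clock: 14.15
tcp_pos: [0.5487, 0.1677, 0.1979]
orientation: [-0.032, -0.044, 0.999, -0.001]
wrist_force: [25.1, 3.2, -15.8]
finger_gap: 0.019
```

```bash
python3 - <<'E'
from h import *
st(); c,im=grab("wrist","w8");
cv2.imwrite("pics/w8z.png",cv2.resize(im[180:400,180:380],None,fx=2.7,fy=2.7,interpolation=cv2.INTER_CUBIC))
print(pose()[1].as_matrix().round(3), get_state()["ft_torque"])
E
```

```text
t 14.15 tcp [0.5487 0.1677 0.1979] F [ 25.1   3.2 -15.8] gap 19.0
[[-0.994 -0.088 -0.063]
 [-0.088  0.996 -0.005]
 [ 0.063  0.001 -0.998]] [ 0.52467668 -3.81680484  0.05143811]
```

View pics/w8z.png

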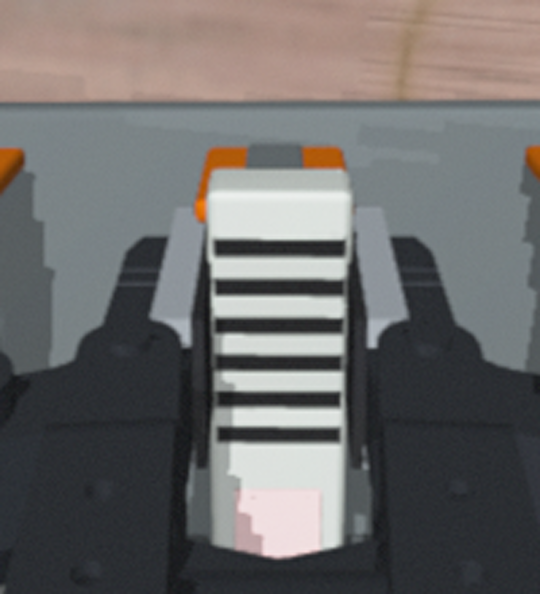

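The fingertips, not the strip, have hit the lip: the strip's end is already above it. I'll ease back, let the end rest on the lip, and regrip higher.

Emit:
carry_out(motion=[{"jaw": -1,"tx": -0.5,"ty": 0,"tz": 0,"wx": 0,"wy": 0,"wz": 0},{"jaw": -1,"tx": -0.2,"ty": 0,"tz": 0,"wx": 0,"wy": 0,"wz": 0},{"jaw": -1,"tx": 0,"ty": 0,"tz": 0,"wx": 0,"wy": 0,"wz": 0}])

```text
clock: 14.58
tcp_pos: [0.5513, 0.1679, 0.197]
orientation: [-0.038, -0.044, 0.998, -0.002]
wrist_force: [4.8, -0.3, 1.8]
finger_gap: 0.0187
```

```bash
python3 - <<'E'
from h import *
st(); c,im=grab("wrist","w9");
cv2.imwrite("pics/w9z.png",cv2.resize(im[180:400,180:380],None,fx=2.7,fy=2.7,interpolation=cv2.INTER_CUBIC))
E
```

```text
t 14.57 tcp [0.5513 0.1679 0.197 ] F [ 4.8 -0.3  1.8] gap 18.7
```

View pics/w9z.png

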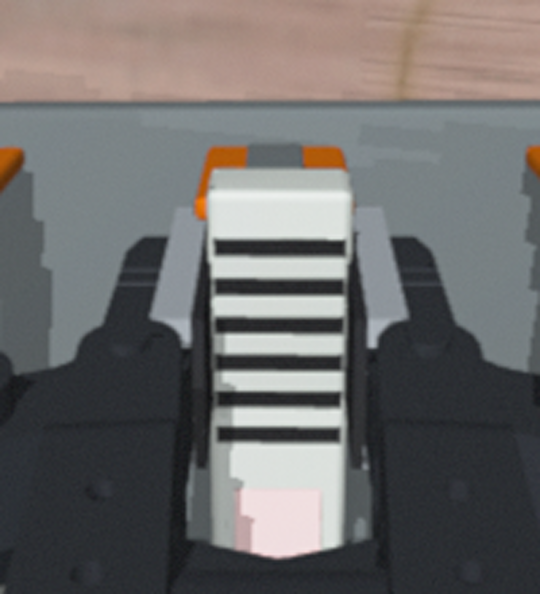

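Emit:
carry_out(motion=[{"jaw": -0.3,"tx": 0,"ty": 0,"tz": 0,"wx": 0,"wy": 0,"wz": 0},{"jaw": -0.3,"tx": 0,"ty": 0,"tz": 0,"wx": 0,"wy": 0,"wz": 0},{"jaw": -0.3,"tx": -0.2,"ty": 0,"tz": -0.5,"wx": 0,"wy": 0,"wz": 0},{"jaw": -0.3,"tx": 0,"ty": 0,"tz": -0.5,"wx": 0,"wy": 0,"wz": 0},{"jaw": -0.3,"tx": 0,"ty": 0,"tz": 0,"wx": 0,"wy": 0,"wz": 0},{"jaw": -1,"tx": 0,"ty": 0,"tz": 0,"wx": 0,"wy": 0,"wz": 0},{"jaw": -1,"tx": 0,"ty": 0,"tz": 0,"wx": 0,"wy": 0,"wz": 0},{"jaw": -1,"tx": 0,"ty": 0,"tz": 0,"wx": 0,"wy": 0,"wz": 0}], force=60)

```text
clock: 15.62
tcp_pos: [0.554, 0.1681, 0.2068]
orientation: [-0.039, -0.044, 0.998, -0.002]
wrist_force: [0.1, -0.7, 5.7]
finger_gap: 0.0184
```

```bash
python3 - <<'E'
from h import *
st(); c,im=grab("wrist","w10");
cv2.imwrite("pics/w10z.png",cv2.resize(im[180:400,180:380],None,fx=2.7,fy=2.7,interpolation=cv2.INTER_CUBIC))
E
```

```text
t 15.62 tcp [0.554  0.1681 0.2068] F [ 0.1 -0.7  5.7] gap 18.4
```

View pics/w10z.png

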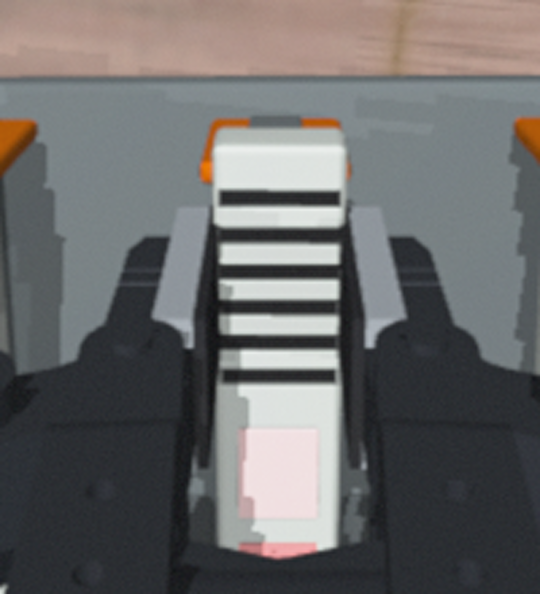

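Emit:
carry_out(motion=[{"jaw": -1,"tx": -0.22,"ty": 0,"tz": -0.17,"wx": 0,"wy": 0.75,"wz": 0},{"jaw": -1,"tx": -0.22,"ty": 0,"tz": -0.17,"wx": 0,"wy": 0.75,"wz": 0},{"jaw": -1,"tx": 0,"ty": 0,"tz": 0,"wx": 0,"wy": 0,"wz": 0},{"jaw": -1,"tx": 0.8,"ty": 0,"tz": 0,"wx": 0,"wy": 0,"wz": 0},{"jaw": -1,"tx": 0.8,"ty": 0,"tz": 0,"wx": 0,"wy": 0,"wz": 0},{"jaw": -1,"tx": 0.8,"ty": 0,"tz": 0,"wx": 0,"wy": 0,"wz": 0}])

```text
clock: 16.42
tcp_pos: [0.5337, 0.1664, 0.2118]
orientation: [-0.053, -0.044, 0.998, -0.002]
wrist_force: [-0.4, -0.2, 0.2]
finger_gap: 0.0181
```

Free of the lip. I'll go on along the strip's own axis, then up.

Emit:
carry_out(motion=[{"jaw": -1,"tx": 1,"ty": 0,"tz": 0,"wx": 0,"wy": 0,"wz": 0},{"jaw": -1,"tx": 1,"ty": 0,"tz": 0,"wx": 0,"wy": 0,"wz": 0},{"jaw": -1,"tx": 1,"ty": 0,"tz": 0,"wx": 0,"wy": 0,"wz": 0},{"jaw": -1,"tx": 1,"ty": 0,"tz": 0,"wx": 0,"wy": 0,"wz": 0},{"jaw": -1,"tx": 1,"ty": 0,"tz": 0,"wx": 0,"wy": 0,"wz": 0},{"jaw": -1,"tx": 1,"ty": 0,"tz": 0,"wx": 0,"wy": 0,"wz": 0},{"jaw": -1,"tx": 0,"ty": 0,"tz": 0,"wx": 0,"wy": 0,"wz": 0}])

```text
clock: 17.3
tcp_pos: [0.4745, 0.1612, 0.2183]
orientation: [-0.052, -0.044, 0.998, -0.002]
wrist_force: [-0.3, -0.2, -0.8]
finger_gap: 0.0182
```

```bash
python3 - <<'E'
from h import *
st(); c,im=grab("wrist","w11"); c,im=grab("side","sd11"); cv2.imwrite("pics/sd11z.png",cv2.resize(im[150:240,200:330],None,fx=5,fy=5,interpolation=cv2.INTER_CUBIC))
E
```

```text
t 17.3 tcp [0.4745 0.1612 0.2183] F [-0.3 -0.2 -0.8] gap 18.2
```

View pics/w11.png

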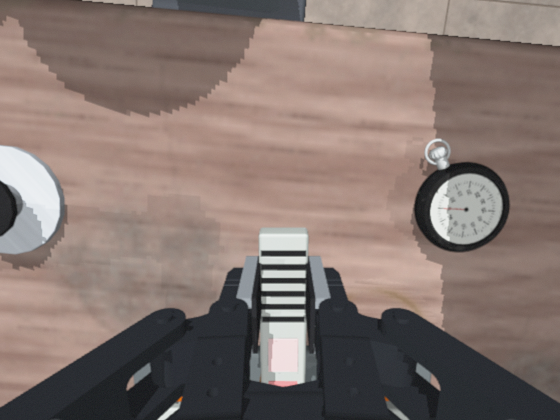

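View pics/sd11z.png

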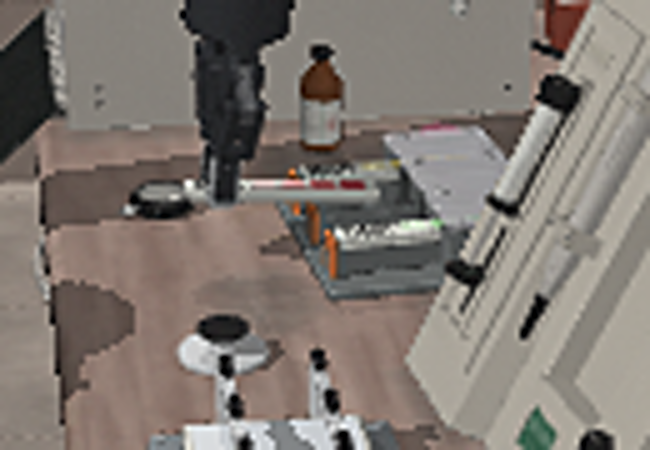

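```bash
cat >> h.py <<'E'
def intool(c,uv,ztool,P):
    "point of the ray at tool z = ztool, in tool frame"
    p,R=P; o,d=ray(c,uv); o=R.inv().apply(o-p); d=R.inv().apply(d); return o+d*(ztool-o[2])/d[2]
E
python3 - <<'E'
from h import *
P=pose(); c=load("w11")[0]
for uv in [(284,230),(284,248),(284,252),(283,319),(284,338)]: print(uv,[intool(c,uv,z,P).round(4) for z in (.1615,.1715)])
R=P[1]*Ro.from_euler('y',-5.3,degrees=True); print(P[1].as_euler('xyz',degrees=True))
E
```

```text
(284, 230) [array([0.0271, 0.0011, 0.1615]), array([0.0234, 0.0011, 0.1715])]
(284, 248) [array([0.0195, 0.0011, 0.1615]), array([0.0152, 0.0011, 0.1715])]
(284, 252) [array([0.0178, 0.0011, 0.1615]), array([0.0134, 0.0011, 0.1715])]
(283, 319) [array([-0.0128,  0.0007,  0.1615]), array([-0.0195,  0.0008,  0.1715])]
(284, 338) [array([-0.0222,  0.0012,  0.1615]), array([-0.0296,  0.0012,  0.1715])]
[ 179.99345417   -5.95951215 -174.95730281]
```

Emit:
carry_out(motion=[{"jaw": -1,"tx": 0,"ty": 0,"tz": -2,"wx": 0,"wy": -1.7,"wz": 0},{"jaw": -1,"tx": 0,"ty": 0,"tz": -2.5,"wx": 0,"wy": -1.8,"wz": 0},{"jaw": -1,"tx": 0,"ty": 0,"tz": -2.5,"wx": 0,"wy": -1.8,"wz": 0},{"jaw": -1,"tx": 0,"ty": 0,"tz": -1.5,"wx": 0,"wy": 0,"wz": 2.5},{"jaw": -1,"tx": 0,"ty": 0,"tz": 0,"wx": 0,"wy": 0,"wz": 2.5},{"jaw": -1,"tx": 0,"ty": 0,"tz": 0,"wx": 0,"wy": 0,"wz": 0}])

```text
clock: 18.15
tcp_pos: [0.4807, 0.1617, 0.305]
orientation: [-0.004, -0.001, 1.0, -0.0]
wrist_force: [0.8, 0.1, -1.0]
finger_gap: 0.0181
```

```bash
python3 - <<'E'
from h import *
st(); go([.412,-.253,.30],Rdown(0))
c,im=grab("side","sd12"); cv2.imwrite("pics/sd12z.png",cv2.resize(im[120:220,200:330],None,fx=5,fy=5,interpolation=cv2.INTER_CUBIC))
E
```

```text
t 18.15 tcp [0.4807 0.1617 0.305 ] F [ 0.8  0.1 -1. ] gap 18.1
pos [0.4807 0.1617 0.305 ] shift cm (old axes) [  6.92 -41.46   0.57] | turn deg [-0.03 -0.5   0.07] | shift (new axes) [  6.87 -41.47   0.5 ]
```

View pics/sd12z.png

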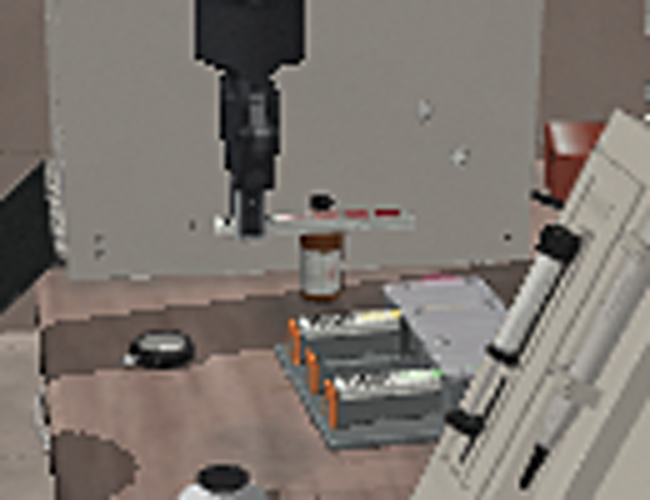

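Emit:
carry_out(motion=[{"jaw": -1,"tx": 0.5,"ty": -2.5,"tz": 0,"wx": 0,"wy": 0,"wz": 0},{"jaw": -1,"tx": 0.6,"ty": -3.5,"tz": 0,"wx": 0,"wy": 0,"wz": 0},{"jaw": -1,"tx": 0.6,"ty": -3.5,"tz": 0,"wx": 0,"wy": 0,"wz": 0},{"jaw": -1,"tx": 0.6,"ty": -3.5,"tz": 0,"wx": 0,"wy": 0,"wz": 0},{"jaw": -1,"tx": 0.6,"ty": -3.5,"tz": 0,"wx": 0,"wy": 0,"wz": 0},{"jaw": -1,"tx": 0.6,"ty": -3.5,"tz": 0,"wx": 0,"wy": 0,"wz": 0},{"jaw": -1,"tx": 0.6,"ty": -3.5,"tz": 0,"wx": 0,"wy": 0,"wz": 0},{"jaw": -1,"tx": 0.6,"ty": -3.5,"tz": 0,"wx": 0,"wy": 0,"wz": 0},{"jaw": -1,"tx": 0.6,"ty": -3.5,"tz": 0,"wx": 0,"wy": 0,"wz": 0},{"jaw": -1,"tx": 0.6,"ty": -3.5,"tz": 0,"wx": 0,"wy": 0,"wz": 0},{"jaw": -1,"tx": 0.6,"ty": -3.5,"tz": 0,"wx": 0,"wy": 0,"wz": 0},{"jaw": -1,"tx": 0.4,"ty": -4,"tz": 0,"wx": 0,"wy": 0,"wz": 0},{"jaw": -1,"tx": 0,"ty": 0,"tz": 0,"wx": 0,"wy": 0,"wz": 0},{"jaw": -1,"tx": 0,"ty": 0,"tz": 0,"wx": 0,"wy": 0,"wz": 0}])

```text
clock: 19.95
tcp_pos: [0.4115, -0.2531, 0.3042]
orientation: [-0.006, -0.0, 1.0, -0.0]
wrist_force: [-0.7, -0.4, -0.9]
finger_gap: 0.0184
```

```bash
python3 - <<'E'
from h import *
st(); P=pose(); c,im=grab("wrist","w12")
m=(im.max(2)<55)
for b,s in blobs(m,60,700): print(b.round(1),s, onz(c,b,.066).round(4))
E
```

```text
t 19.95 tcp [ 0.4115 -0.2531  0.3042] F [-0.7 -0.4 -0.9] gap 18.4
[379.5  36. ] [312  34 137   4 403] [ 0.3017 -0.2013  0.066 ]
[241.  255.4] [231 250  27  13 208] [ 0.4282 -0.2788  0.066 ]
[326.2 255.3] [311 251  26  12 203] [ 0.428  -0.2252  0.066 ]
[401.7 256.6] [388 251  28  12 306] [ 0.4288 -0.1775  0.066 ]
[282.8 253.1] [262 252  43   4 133] [ 0.4265 -0.2525  0.066 ]
[480.5 257.4] [466 252  30  12 336] [ 0.4293 -0.1276  0.066 ]
[234.2 273.6] [226 268  16  12 138] [ 0.4408 -0.2836  0.066 ]
[332.1 276. ] [325 269  16  15 167] [ 0.4424 -0.2208  0.066 ]
[281.5 318.8] [263 317  41   4 136] [ 0.4738 -0.2533  0.066 ]
```

View pics/w12.png

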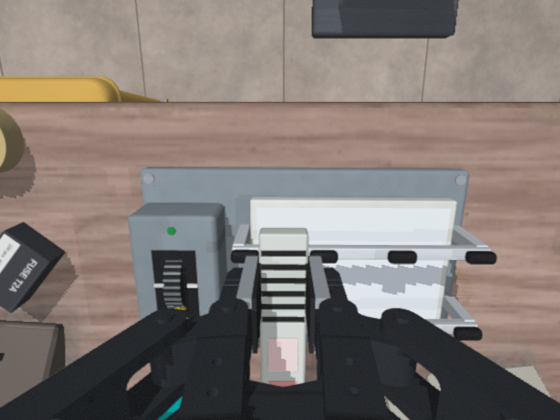

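Emit:
carry_out(motion=[{"jaw": -1,"tx": 0,"ty": 0,"tz": 2.5,"wx": 0,"wy": 0,"wz": 0},{"jaw": -1,"tx": 0,"ty": 0,"tz": 2.5,"wx": 0,"wy": 0,"wz": 0},{"jaw": -1,"tx": 0,"ty": 0,"tz": 1.5,"wx": 0,"wy": 0,"wz": 0},{"jaw": -1,"tx": 0,"ty": 0,"tz": 0.3,"wx": 0,"wy": 0,"wz": 0},{"jaw": -1,"tx": 0,"ty": 0,"tz": 0,"wx": 0,"wy": 0,"wz": 0}])

```text
clock: 20.62
tcp_pos: [0.4113, -0.2533, 0.2366]
orientation: [-0.006, -0.001, 1.0, -0.001]
wrist_force: [-1.0, 0.0, -0.5]
finger_gap: 0.0184
```

```bash
python3 - <<'E'
from h import *
st(); P=pose(); c,im=grab("wrist","w13")
c,im=grab("side","sd13"); cv2.imwrite("pics/sd13z.png",cv2.resize(im[200:290,210:330],None,fx=6,fy=6,interpolation=cv2.INTER_CUBIC))
E
```

```text
t 20.62 tcp [ 0.4113 -0.2533  0.2366] F [-1.   0.  -0.5] gap 18.4
```

View pics/w13.png

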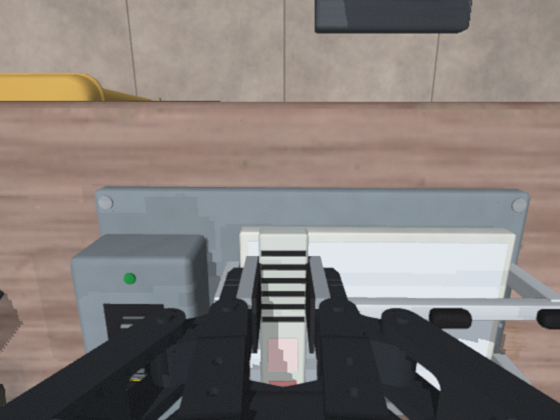

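View pics/sd13z.png

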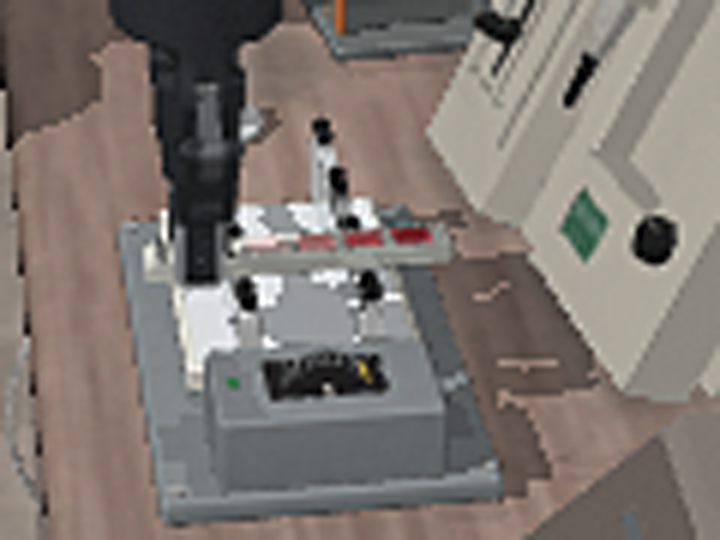

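Emit:
carry_out(motion=[{"jaw": -1,"tx": 0,"ty": 0,"tz": 0.2,"wx": 0,"wy": 0,"wz": 0},{"jaw": -1,"tx": 0,"ty": 0,"tz": 0.1,"wx": 0,"wy": 0,"wz": 0},{"jaw": -1,"tx": 0,"ty": 0,"tz": 0,"wx": 0,"wy": 0,"wz": 0}])

```text
clock: 21.1
tcp_pos: [0.4109, -0.2535, 0.2333]
orientation: [-0.006, -0.0, 1.0, -0.0]
wrist_force: [-0.7, -0.1, -0.6]
finger_gap: 0.0182
```

Emit:
carry_out(motion=[{"jaw": -1,"tx": 0,"ty": 0,"tz": 0.1,"wx": 0,"wy": 0,"wz": 0},{"jaw": -1,"tx": 0,"ty": 0,"tz": 0.1,"wx": 0,"wy": 0,"wz": 0},{"jaw": -1,"tx": 0,"ty": 0,"tz": 0,"wx": 0,"wy": 0,"wz": 0}])

```text
clock: 21.48
tcp_pos: [0.4109, -0.2535, 0.232]
orientation: [-0.006, -0.0, 1.0, -0.001]
wrist_force: [-3.0, 1.3, 7.0]
finger_gap: 0.0181
```

Emit:
carry_out(motion=[{"jaw": -0.35,"tx": 0,"ty": 0,"tz": -0.05,"wx": 0,"wy": 0,"wz": 0},{"jaw": -0.35,"tx": 0,"ty": 0,"tz": 0,"wx": 0,"wy": 0,"wz": 0},{"jaw": -0.35,"tx": 0,"ty": 0,"tz": 0,"wx": 0,"wy": 0,"wz": 0},{"jaw": -0.35,"tx": 0,"ty": 0,"tz": -1,"wx": 0,"wy": 0,"wz": 0},{"jaw": -0.35,"tx": 0,"ty": 0,"tz": -3,"wx": 0,"wy": 0,"wz": 0},{"jaw": -0.35,"tx": 0,"ty": 1,"tz": -4,"wx": 0,"wy": 0,"wz": 0},{"jaw": 0,"tx": 0,"ty": 3,"tz": -3,"wx": 0,"wy": 0,"wz": 0},{"jaw": 0,"tx": 0,"ty": 3,"tz": 0,"wx": 0,"wy": 0,"wz": 0},{"jaw": 0,"tx": 0,"ty": 0,"tz": 0,"wx": 0,"wy": 0,"wz": 0}])

```text
clock: 22.6
tcp_pos: [0.412, -0.1819, 0.3427]
orientation: [-0.006, -0.002, 1.0, -0.001]
wrist_force: [-0.7, -1.4, -0.7]
finger_gap: 0.0428
```

```bash
python3 - <<'E'
from h import *
st(); P=pose(); c,im=grab("wrist","w14")
E
```

```text
t 22.6 tcp [ 0.412  -0.1819  0.3427] F [-0.7 -1.4 -0.7] gap 42.8
```

View pics/w14.png

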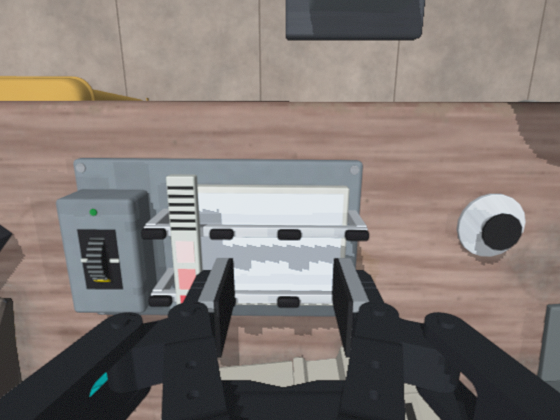

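Emit:
carry_out(motion=[{"jaw": 0,"tx": 0,"ty": 2.5,"tz": 0,"wx": 0,"wy": 0,"wz": 0},{"jaw": 0,"tx": 0,"ty": 3.5,"tz": 0,"wx": 0,"wy": 0,"wz": 0},{"jaw": 0,"tx": 0,"ty": 3.5,"tz": 0,"wx": 0,"wy": 0,"wz": 0},{"jaw": 0,"tx": 0,"ty": 3.5,"tz": 0,"wx": 0,"wy": 0,"wz": 0},{"jaw": 0,"tx": 0,"ty": 3.5,"tz": 0,"wx": 0,"wy": 0,"wz": 0},{"jaw": 0,"tx": -1,"ty": 3.5,"tz": 0,"wx": 0,"wy": 0,"wz": 0},{"jaw": 0,"tx": -2,"ty": 3.5,"tz": 0,"wx": 0,"wy": 0,"wz": -2.5},{"jaw": 0,"tx": -3,"ty": 3.5,"tz": 2,"wx": 0,"wy": 0,"wz": -2.5},{"jaw": 0,"tx": -3.5,"ty": 2.5,"tz": 3,"wx": 0,"wy": -0.6,"wz": 0},{"jaw": 0,"tx": -3.5,"ty": 1,"tz": 3,"wx": 0,"wy": 0,"wz": 0},{"jaw": 0,"tx": 0,"ty": 0,"tz": 0,"wx": 0,"wy": 0,"wz": 0},{"jaw": 0,"tx": 0,"ty": 0,"tz": 0,"wx": 0,"wy": 0,"wz": 0}])

```text
clock: 24.15
tcp_pos: [0.5363, 0.1282, 0.2599]
orientation: [-0.002, -0.044, 0.999, -0.0]
wrist_force: [0.2, -0.3, 0.4]
finger_gap: 0.0426
```

```bash
python3 - <<'E'
from h import *
st(); c,im=grab("wrist","w15"); go([.556,.1135,.22],Rdown(.088))
E
```

```text
t 24.15 tcp [0.5363 0.1282 0.2599] F [ 0.2 -0.3  0.4] gap 42.6
pos [0.5362 0.1282 0.2607] shift cm (old axes) [-1.85 -1.64  4.06] | turn deg [-0.01 -0.12 -0.05] | shift (new axes) [-1.84 -1.64  4.07]
```

View pics/w15.png

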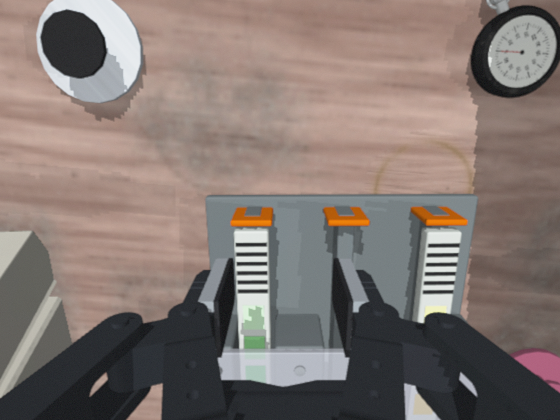

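```bash
python3 - <<'E'
from h import *
c,im=load("w15"); c6=load("w6")[0]
for nm,uv,uv6 in (("grn end",(251,230.5),(180.4,204)),("yel end",(441,230.5),(386.6,204))): print(nm,onz(c,uv,.038).round(4),tri([(c,uv),(c6,uv6)])[0].round(4))
print("grn back",onz(c,(255,350),.038).round(4))
E
```

```text
grn end [0.534  0.1105 0.038 ] [0.5357 0.1103 0.0329]
yel end [0.5245 0.2182 0.038 ] [0.5266 0.222  0.0306]
grn back [0.6142 0.1181 0.038 ]
```

Emit:
carry_out(motion=[{"jaw": 0,"tx": -1.0,"ty": -0.9,"tz": 1,"wx": 0,"wy": 0,"wz": 0},{"jaw": 0,"tx": -0.9,"ty": -0.8,"tz": 2,"wx": 0,"wy": 0,"wz": 0},{"jaw": 0,"tx": 0,"ty": 0,"tz": 2,"wx": 0,"wy": 0,"wz": 0},{"jaw": -0.25,"tx": 0,"ty": 0,"tz": 1,"wx": 0,"wy": 0,"wz": 0},{"jaw": -0.25,"tx": 0,"ty": 0,"tz": 0,"wx": 0,"wy": 0,"wz": 0},{"jaw": -1,"tx": 0,"ty": 0,"tz": 0,"wx": 0,"wy": 0,"wz": 0},{"jaw": -1,"tx": 0,"ty": 0,"tz": 0,"wx": 0,"wy": 0,"wz": 0},{"jaw": -1,"tx": 0,"ty": 0,"tz": 0,"wx": 0,"wy": 0,"wz": 0}], force=60)

```text
clock: 25.2
tcp_pos: [0.5569, 0.1138, 0.2007]
orientation: [-0.0, -0.044, 0.999, 0.0]
wrist_force: [0.1, 0.4, -0.3]
finger_gap: 0.0181
```

Emit:
carry_out(motion=[{"jaw": -1,"tx": -0.48,"ty": 0,"tz": -0.32,"wx": 0,"wy": 1.6,"wz": 0},{"jaw": -1,"tx": -0.48,"ty": 0,"tz": -0.32,"wx": 0,"wy": 1.6,"wz": 0},{"jaw": -1,"tx": -0.48,"ty": 0,"tz": -0.32,"wx": 0,"wy": 1.6,"wz": 0},{"jaw": -1,"tx": 0,"ty": 0,"tz": 0,"wx": 0,"wy": 0,"wz": 0}])

```text
clock: 25.7
tcp_pos: [0.572, 0.115, 0.2096]
orientation: [-0.042, -0.044, 0.998, -0.002]
wrist_force: [0.1, 0.3, -0.9]
finger_gap: 0.0181
```

```bash
python3 - <<'E'
from h import *
st(); c,im=grab("wrist","w16"); cv2.imwrite("pics/w16z.png",cv2.resize(im[180:400,180:380],None,fx=2.7,fy=2.7,interpolation=cv2.INTER_CUBIC))
E
```

```text
t 25.7 tcp [0.572  0.115  0.2096] F [ 0.1  0.3 -0.9] gap 18.1
```

View pics/w16z.png

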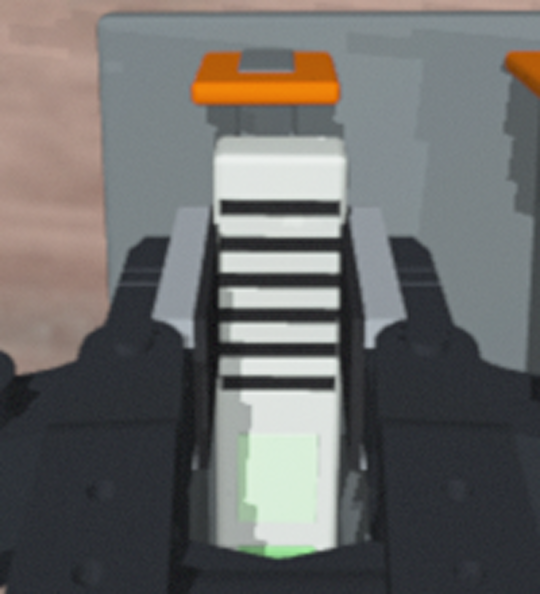

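Emit:
carry_out(motion=[{"jaw": -1,"tx": 0.7,"ty": 0,"tz": 0,"wx": 0,"wy": 0,"wz": 0},{"jaw": -1,"tx": 0.7,"ty": 0,"tz": 0,"wx": 0,"wy": 0,"wz": 0},{"jaw": -1,"tx": 0.7,"ty": 0,"tz": 0,"wx": 0,"wy": 0,"wz": 0},{"jaw": -1,"tx": 0.4,"ty": 0,"tz": 0,"wx": 0,"wy": 0,"wz": 0}])

```text
clock: 26.25
tcp_pos: [0.5457, 0.1127, 0.2116]
orientation: [-0.043, -0.044, 0.998, -0.002]
wrist_force: [-0.5, -0.3, -0.1]
finger_gap: 0.0181
```

Emit:
carry_out(motion=[{"jaw": -1,"tx": 1.2,"ty": 0,"tz": 0,"wx": 0,"wy": 0,"wz": 0},{"jaw": -1,"tx": 1.2,"ty": 0,"tz": 0,"wx": 0,"wy": 0,"wz": 0},{"jaw": -1,"tx": 1.2,"ty": 0,"tz": 0,"wx": 0,"wy": 0,"wz": 0},{"jaw": -1,"tx": 1.2,"ty": 0,"tz": 0,"wx": 0,"wy": 0,"wz": 0},{"jaw": -1,"tx": 1.2,"ty": 0,"tz": 0,"wx": 0,"wy": 0,"wz": 0},{"jaw": -1,"tx": 1.2,"ty": 0,"tz": 0,"wx": 0,"wy": 0,"wz": 0},{"jaw": -1,"tx": 0.8,"ty": 0,"tz": -1,"wx": 0,"wy": 0,"wz": 0},{"jaw": -1,"tx": 0,"ty": 0,"tz": -2.5,"wx": 0,"wy": 0,"wz": 0},{"jaw": -1,"tx": 0,"ty": 0,"tz": -3,"wx": 0,"wy": -2.4,"wz": 2.5},{"jaw": -1,"tx": 0,"ty": 0,"tz": -2,"wx": 0,"wy": -2.4,"wz": 2.5},{"jaw": -1,"tx": 0,"ty": 0,"tz": 0,"wx": 0,"wy": 0,"wz": 0},{"jaw": -1,"tx": 0,"ty": 0,"tz": 0,"wx": 0,"wy": 0,"wz": 0}])

```text
clock: 27.75
tcp_pos: [0.4731, 0.1063, 0.3027]
orientation: [-0.001, -0.001, 1.0, -0.002]
wrist_force: [-0.3, -0.0, -0.8]
finger_gap: 0.0179
```

```bash
python3 - <<'E'
from h import *
st(); P=pose(); c,im=grab("wrist","w17"); cv2.imwrite("pics/w17z.png",cv2.resize(im[180:400,180:380],None,fx=2.7,fy=2.7,interpolation=cv2.INTER_CUBIC)); go([.412,-.203,.30],Rdown(0))
np.savez("pics/P17",p=P[0],R=P[1].as_matrix())
E
```

```text
t 27.75 tcp [0.4731 0.1063 0.3027] F [-0.3 -0.  -0.8] gap 17.9
pos [0.4731 0.1062 0.3022] shift cm (old axes) [  6.15 -30.92   0.36] | turn deg [-0.22 -0.21  0.08] | shift (new axes) [  6.11 -30.92   0.22]
```

View pics/w17z.png

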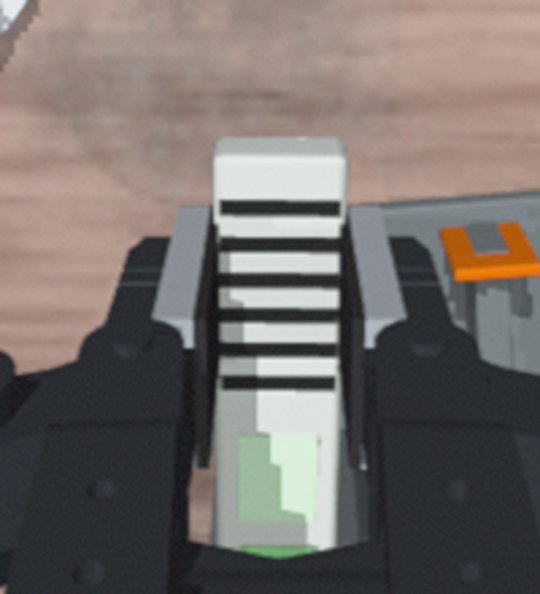

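Emit:
carry_out(motion=[{"jaw": -1,"tx": 0.5,"ty": -2.5,"tz": 0,"wx": 0,"wy": 0,"wz": 0},{"jaw": -1,"tx": 0.7,"ty": -3.5,"tz": 0,"wx": 0,"wy": 0,"wz": 0},{"jaw": -1,"tx": 0.7,"ty": -3.5,"tz": 0,"wx": 0,"wy": 0,"wz": 0},{"jaw": -1,"tx": 0.7,"ty": -3.5,"tz": 0,"wx": 0,"wy": 0,"wz": 0},{"jaw": -1,"tx": 0.7,"ty": -3.5,"tz": 0,"wx": 0,"wy": 0,"wz": 0},{"jaw": -1,"tx": 0.7,"ty": -3.5,"tz": 0,"wx": 0,"wy": 0,"wz": 0},{"jaw": -1,"tx": 0.7,"ty": -3.5,"tz": 0,"wx": 0,"wy": 0,"wz": 0},{"jaw": -1,"tx": 0.7,"ty": -3.5,"tz": 0,"wx": 0,"wy": 0,"wz": 0},{"jaw": -1,"tx": 0.7,"ty": -3,"tz": 0,"wx": 0,"wy": 0,"wz": 0},{"jaw": -1,"tx": 0.2,"ty": -1,"tz": 0,"wx": 0,"wy": 0,"wz": 0},{"jaw": -1,"tx": 0,"ty": 0,"tz": 1,"wx": 0,"wy": 0,"wz": 0},{"jaw": -1,"tx": 0,"ty": 0,"tz": 1.5,"wx": 0,"wy": 0,"wz": 0},{"jaw": -1,"tx": 0,"ty": 0,"tz": 1,"wx": 0,"wy": 0,"wz": 0},{"jaw": -1,"tx": 0,"ty": 0,"tz": 0,"wx": 0,"wy": 0,"wz": 0},{"jaw": -1,"tx": 0,"ty": 0,"tz": 0,"wx": 0,"wy": 0,"wz": 0}])

```text
clock: 29.68
tcp_pos: [0.411, -0.2035, 0.2694]
orientation: [-0.001, -0.001, 1.0, -0.002]
wrist_force: [0.2, -0.4, -0.2]
finger_gap: 0.0182
```

```bash
python3 - <<'E'
from h import *
st(); c,im=grab("wrist","w18"); go([.410,-.2035,.2345],Rdown(0))
c,im=grab("side","sd18"); cv2.imwrite("pics/sd18z.png",cv2.resize(im[190:290,210:330],None,fx=6,fy=6,interpolation=cv2.INTER_CUBIC))
E
```

```text
t 29.68 tcp [ 0.411  -0.2035  0.2694] F [ 0.2 -0.4 -0.2] gap 18.2
pos [ 0.4111 -0.2037  0.2697] shift cm (old axes) [0.1  0.04 3.52] | turn deg [-0.23 -0.05  0.08] | shift (new axes) [0.11 0.02 3.52]
```

View pics/w18.png

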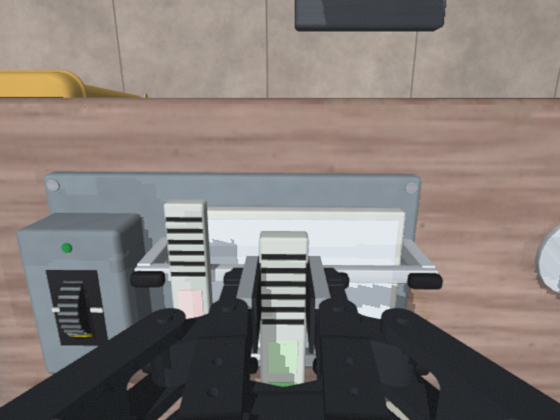

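View pics/sd18z.png

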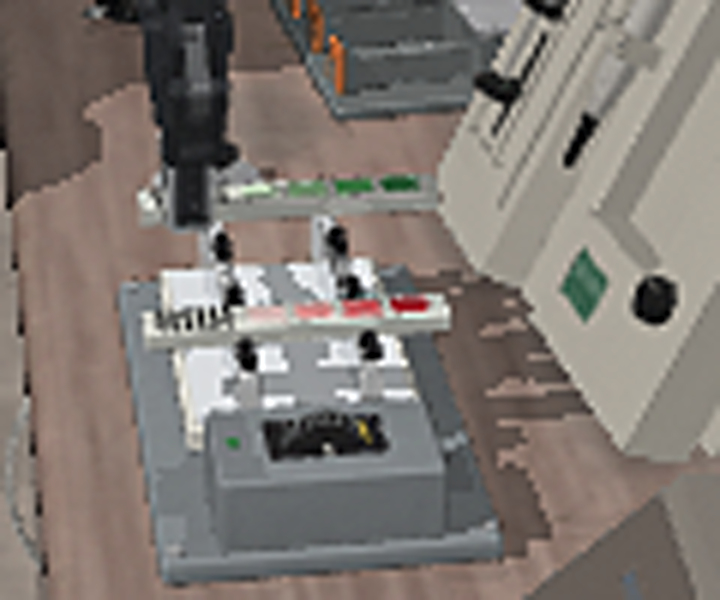

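Good. Lower the strip onto lane 1.

Emit:
carry_out(motion=[{"jaw": -1,"tx": 0,"ty": 0,"tz": 2,"wx": 0,"wy": 0,"wz": 0},{"jaw": -1,"tx": 0,"ty": 0,"tz": 1.3,"wx": 0,"wy": 0,"wz": 0},{"jaw": -1,"tx": 0,"ty": 0,"tz": 0.2,"wx": 0,"wy": 0,"wz": 0},{"jaw": -1,"tx": 0,"ty": 0,"tz": 0.1,"wx": 0,"wy": 0,"wz": 0},{"jaw": -1,"tx": 0,"ty": 0,"tz": 0,"wx": 0,"wy": 0,"wz": 0},{"jaw": -1,"tx": 0,"ty": 0,"tz": 0,"wx": 0,"wy": 0,"wz": 0}])

```text
clock: 30.52
tcp_pos: [0.4109, -0.2042, 0.2337]
orientation: [-0.0, -0.0, 1.0, -0.002]
wrist_force: [-0.8, 0.3, -0.9]
finger_gap: 0.0183
```

Emit:
carry_out(motion=[{"jaw": -1,"tx": 0,"ty": 0,"tz": 0.1,"wx": 0,"wy": 0,"wz": 0},{"jaw": -1,"tx": 0,"ty": 0,"tz": 0.1,"wx": 0,"wy": 0,"wz": 0},{"jaw": -1,"tx": 0,"ty": 0,"tz": 0,"wx": 0,"wy": 0,"wz": 0}])

```text
clock: 30.9
tcp_pos: [0.4108, -0.2041, 0.2323]
orientation: [-0.0, -0.0, 1.0, -0.002]
wrist_force: [-2.4, 1.4, 8.0]
finger_gap: 0.018
```

Emit:
carry_out(motion=[{"jaw": -0.35,"tx": 0,"ty": 0,"tz": -0.05,"wx": 0,"wy": 0,"wz": 0},{"jaw": -0.35,"tx": 0,"ty": 0,"tz": 0,"wx": 0,"wy": 0,"wz": 0},{"jaw": -0.35,"tx": 0,"ty": 0,"tz": 0,"wx": 0,"wy": 0,"wz": 0},{"jaw": -0.35,"tx": 0,"ty": 0,"tz": -1,"wx": 0,"wy": 0,"wz": 0},{"jaw": -0.35,"tx": 0,"ty": 0,"tz": -3,"wx": 0,"wy": 0,"wz": 0},{"jaw": -0.35,"tx": 0,"ty": 1,"tz": -4,"wx": 0,"wy": 0,"wz": 0},{"jaw": 0,"tx": 0,"ty": 3,"tz": -3,"wx": 0,"wy": 0,"wz": 0},{"jaw": 0,"tx": 0,"ty": 3,"tz": 0,"wx": 0,"wy": 0,"wz": 0},{"jaw": 0,"tx": 0,"ty": 0,"tz": 0,"wx": 0,"wy": 0,"wz": 0}])

```text
clock: 32.02
tcp_pos: [0.4106, -0.1322, 0.3425]
orientation: [-0.0, -0.002, 1.0, -0.002]
wrist_force: [0.6, -0.2, -0.2]
finger_gap: 0.0424
```

```bash
python3 - <<'E'
from h import *
st(); c,im=grab("wrist","w19"); go([.535,.21,.26],Rdown(.088))
E
```

```text
t 32.02 tcp [ 0.4106 -0.1322  0.3425] F [ 0.6 -0.2 -0.2] gap 42.4
pos [ 0.4108 -0.1331  0.3422] shift cm (old axes) [-12.52  34.31   8.06] | turn deg [-0.25 -0.05 -4.89] | shift (new axes) [-15.39  33.08   8.22]
```

View pics/w19.png

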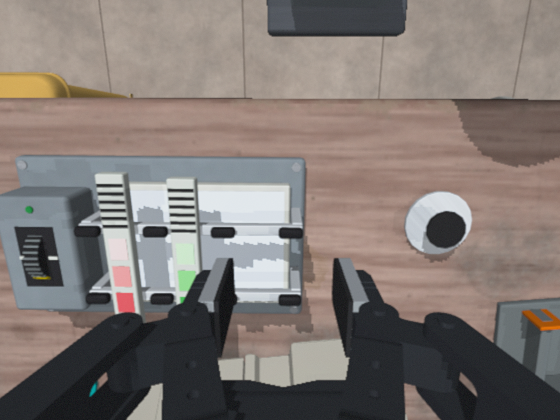

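Emit:
carry_out(motion=[{"jaw": 0,"tx": 0,"ty": 2.5,"tz": 0,"wx": 0,"wy": 0,"wz": 0},{"jaw": 0,"tx": 0,"ty": 3.5,"tz": 0,"wx": 0,"wy": 0,"wz": 0},{"jaw": 0,"tx": 0,"ty": 3.5,"tz": 0,"wx": 0,"wy": 0,"wz": 0},{"jaw": 0,"tx": 0,"ty": 3.5,"tz": 0,"wx": 0,"wy": 0,"wz": 0},{"jaw": 0,"tx": -1,"ty": 3.5,"tz": 0,"wx": 0,"wy": 0,"wz": 0},{"jaw": 0,"tx": -2,"ty": 3.5,"tz": 0,"wx": 0,"wy": 0,"wz": 0},{"jaw": 0,"tx": -2,"ty": 3.5,"tz": 0,"wx": 0,"wy": 0,"wz": 0},{"jaw": 0,"tx": -2,"ty": 3.5,"tz": 1,"wx": 0,"wy": 0,"wz": 0},{"jaw": 0,"tx": -2,"ty": 3.5,"tz": 2,"wx": 0,"wy": 0,"wz": 0},{"jaw": 0,"tx": -2,"ty": 2.5,"tz": 3,"wx": 0,"wy": 0,"wz": 0},{"jaw": 0,"tx": -1.5,"ty": 1.3,"tz": 2,"wx": 0,"wy": 0,"wz": -2.5},{"jaw": 0,"tx": 0,"ty": 0,"tz": 0,"wx": -0.2,"wy": 0,"wz": -2.4},{"jaw": 0,"tx": 0,"ty": 0,"tz": 0,"wx": 0,"wy": 0,"wz": 0},{"jaw": 0,"tx": 0,"ty": 0,"tz": 0,"wx": 0,"wy": 0,"wz": 0}])

```text
clock: 33.83
tcp_pos: [0.5357, 0.2086, 0.2601]
orientation: [-0.001, -0.042, 0.999, -0.0]
wrist_force: [-0.1, 0.3, -0.1]
finger_gap: 0.0426
```

```bash
python3 - <<'E'
from h import *
st(); c,im=grab("wrist","w20"); go([.546,.2215,.2005],Rdown(.088))
cv2.imwrite("pics/w20z.png",cv2.resize(im[180:360,150:450],None,fx=2.66,fy=2.66,interpolation=cv2.INTER_CUBIC))
E
```

```text
t 33.83 tcp [0.5357 0.2086 0.2601] F [-0.1  0.3 -0.1] gap 42.6
pos [0.5357 0.2087 0.2603] shift cm (old axes) [-1.15  1.19  5.98] | turn deg [-0.01 -0.07 -0.17] | shift (new axes) [-1.14  1.19  5.98]
```

View pics/w20z.png

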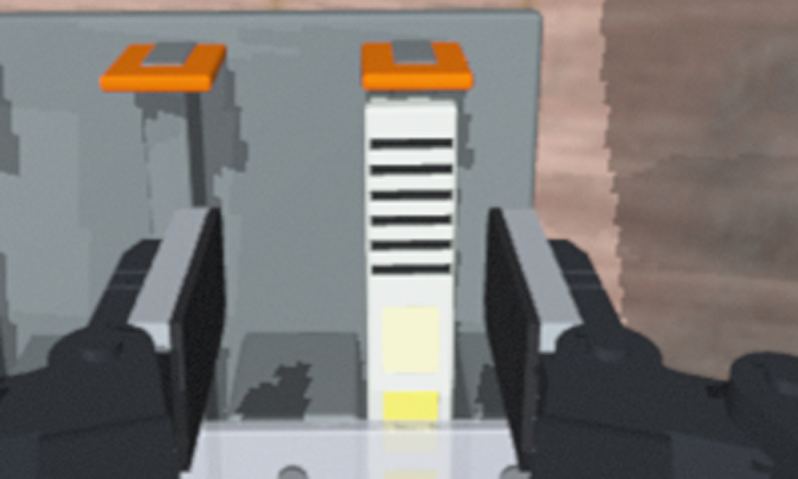

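```bash
python3 - <<'E'
from h import *
c,im=load("w20"); s=2.66
g=lambda u,v:(150+(u+.5)/s-.5,180+(v+.5)/s-.5)
A=onz(c,g(410,103),.038);B=onz(c,g(411,415),.038);r1=onz(c,g(411,143),.038);r6=onz(c,g(411,269),.038);print(A.round(4),B.round(4),r1.round(4),r6.round(4))
d=(B-A)/np.linalg.norm(B-A); print(np.arctan2(d[1],d[0])); T=A+.023*d; print(T); go([T[0],T[1],.2005],Rdown(.088))
E
```

```text
[0.5241 0.2201 0.038 ] [0.6011 0.2283 0.038 ] [0.5331 0.2213 0.038 ] [0.563  0.2244 0.038 ]
0.10608905969624788
[0.54698462 0.22257643 0.038     ]
pos [0.5357 0.2087 0.2603] shift cm (old axes) [-1.25  1.29  5.98] | turn deg [-0.01 -0.07 -0.17] | shift (new axes) [-1.25  1.28  5.98]
```

Emit:
carry_out(motion=[{"jaw": 0,"tx": -0.7,"ty": 0.7,"tz": 1,"wx": 0,"wy": 0,"wz": -0.5},{"jaw": 0,"tx": -0.5,"ty": 0.6,"tz": 2,"wx": 0,"wy": 0,"wz": -0.4},{"jaw": 0,"tx": 0,"ty": 0,"tz": 2,"wx": 0,"wy": 0,"wz": 0},{"jaw": -0.25,"tx": 0,"ty": 0,"tz": 1,"wx": 0,"wy": 0,"wz": 0},{"jaw": -0.25,"tx": 0,"ty": 0,"tz": 0,"wx": 0,"wy": 0,"wz": 0},{"jaw": -1,"tx": 0,"ty": 0,"tz": 0,"wx": 0,"wy": 0,"wz": 0},{"jaw": -1,"tx": 0,"ty": 0,"tz": 0,"wx": 0,"wy": 0,"wz": 0},{"jaw": -1,"tx": 0,"ty": 0,"tz": 0,"wx": 0,"wy": 0,"wz": 0}], force=60)

```text
clock: 34.88
tcp_pos: [0.5463, 0.2232, 0.2006]
orientation: [-0.0, -0.051, 0.999, 0.0]
wrist_force: [-0.3, 0.9, -1.1]
finger_gap: 0.018
```

Emit:
carry_out(motion=[{"jaw": -1,"tx": -0.48,"ty": 0,"tz": -0.32,"wx": 0,"wy": 1.6,"wz": 0},{"jaw": -1,"tx": -0.48,"ty": 0,"tz": -0.32,"wx": 0,"wy": 1.6,"wz": 0},{"jaw": -1,"tx": -0.48,"ty": 0,"tz": -0.32,"wx": 0,"wy": 1.6,"wz": 0},{"jaw": -1,"tx": 0,"ty": 0,"tz": 0,"wx": 0,"wy": 0,"wz": 0}])

```text
clock: 35.38
tcp_pos: [0.5614, 0.2247, 0.2095]
orientation: [-0.042, -0.051, 0.998, -0.002]
wrist_force: [-1.4, -0.1, -0.9]
finger_gap: 0.0184
```

```bash
python3 - <<'E'
from h import *
st(); c,im=grab("wrist","w21"); cv2.imwrite("pics/w21z.png",cv2.resize(im[180:400,180:380],None,fx=2.7,fy=2.7,interpolation=cv2.INTER_CUBIC))
E
```

```text
t 35.38 tcp [0.5614 0.2247 0.2095] F [-1.4 -0.1 -0.9] gap 18.4
```

View pics/w21z.png

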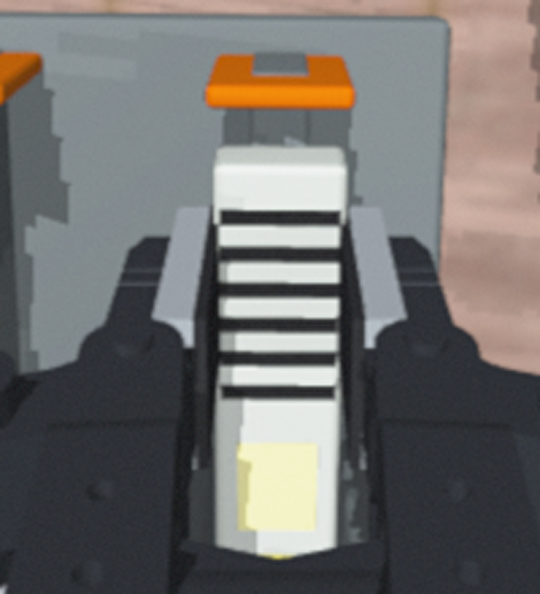

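Emit:
carry_out(motion=[{"jaw": -1,"tx": 0.7,"ty": 0,"tz": 0,"wx": 0,"wy": 0,"wz": 0},{"jaw": -1,"tx": 0.7,"ty": 0,"tz": 0,"wx": 0,"wy": 0,"wz": 0},{"jaw": -1,"tx": 0.7,"ty": 0,"tz": 0,"wx": 0,"wy": 0,"wz": 0},{"jaw": -1,"tx": 0.4,"ty": 0,"tz": 0,"wx": 0,"wy": 0,"wz": 0}])

```text
clock: 35.92
tcp_pos: [0.535, 0.2222, 0.2114]
orientation: [-0.043, -0.051, 0.998, -0.002]
wrist_force: [-0.4, -0.8, -1.3]
finger_gap: 0.018
```

Emit:
carry_out(motion=[{"jaw": -1,"tx": 1.2,"ty": 0,"tz": 0,"wx": 0,"wy": 0,"wz": 0},{"jaw": -1,"tx": 1.2,"ty": 0,"tz": 0,"wx": 0,"wy": 0,"wz": 0},{"jaw": -1,"tx": 1.2,"ty": 0,"tz": 0,"wx": 0,"wy": 0,"wz": 0},{"jaw": -1,"tx": 1.2,"ty": 0,"tz": 0,"wx": 0,"wy": 0,"wz": 0},{"jaw": -1,"tx": 1.2,"ty": 0,"tz": 0,"wx": 0,"wy": 0,"wz": 0},{"jaw": -1,"tx": 1.2,"ty": 0,"tz": 0,"wx": 0,"wy": 0,"wz": 0},{"jaw": -1,"tx": 0.8,"ty": 0,"tz": -1,"wx": 0,"wy": 0,"wz": 0},{"jaw": -1,"tx": 0,"ty": 0,"tz": -2.5,"wx": 0,"wy": 0,"wz": 0},{"jaw": -1,"tx": 0,"ty": 0,"tz": -3,"wx": 0,"wy": -2.4,"wz": 3},{"jaw": -1,"tx": 0,"ty": 0,"tz": -2,"wx": 0,"wy": -2.4,"wz": 2.8},{"jaw": -1,"tx": 0,"ty": 0,"tz": 0,"wx": 0,"wy": 0,"wz": 0},{"jaw": -1,"tx": 0,"ty": 0,"tz": 0,"wx": 0,"wy": 0,"wz": 0}])

```text
clock: 37.42
tcp_pos: [0.4626, 0.2146, 0.3026]
orientation: [-0.001, -0.001, 1.0, -0.002]
wrist_force: [0.3, -0.2, -0.2]
finger_gap: 0.0177
```

```bash
python3 - <<'E'
from h import *
st(); c,im=grab("wrist","w22"); go([.409,-.1535,.30],Rdown(0))
E
```

```text
t 37.42 tcp [0.4626 0.2146 0.3026] F [ 0.3 -0.2 -0.2] gap 17.7
pos [0.4625 0.2146 0.3021] shift cm (old axes) [  5.41 -36.8    0.41] | turn deg [-0.29 -0.2   0.09] | shift (new axes) [  5.35 -36.81   0.21]
```

View pics/w22.png

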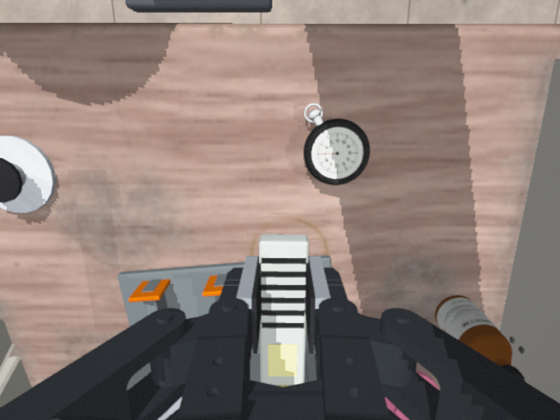

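Emit:
carry_out(motion=[{"jaw": -1,"tx": 0.4,"ty": -2.5,"tz": 0,"wx": 0,"wy": 0,"wz": 0},{"jaw": -1,"tx": 0.5,"ty": -3.5,"tz": 0,"wx": 0,"wy": 0,"wz": 0},{"jaw": -1,"tx": 0.5,"ty": -3.5,"tz": 0,"wx": 0,"wy": 0,"wz": 0},{"jaw": -1,"tx": 0.5,"ty": -3.5,"tz": 0,"wx": 0,"wy": 0,"wz": 0},{"jaw": -1,"tx": 0.5,"ty": -3.5,"tz": 0,"wx": 0,"wy": 0,"wz": 0},{"jaw": -1,"tx": 0.5,"ty": -3.5,"tz": 0,"wx": 0,"wy": 0,"wz": 0},{"jaw": -1,"tx": 0.5,"ty": -3.5,"tz": 0,"wx": 0,"wy": 0,"wz": 0},{"jaw": -1,"tx": 0.5,"ty": -3.5,"tz": 0,"wx": 0,"wy": 0,"wz": 0},{"jaw": -1,"tx": 0.5,"ty": -3.5,"tz": 0,"wx": 0,"wy": 0,"wz": 0},{"jaw": -1,"tx": 0.5,"ty": -3.5,"tz": 0,"wx": 0,"wy": 0,"wz": 0},{"jaw": -1,"tx": 0.4,"ty": -2.8,"tz": 0,"wx": -0.2,"wy": 0,"wz": 0},{"jaw": -1,"tx": 0,"ty": 0,"tz": 1,"wx": 0,"wy": 0,"wz": 0},{"jaw": -1,"tx": 0,"ty": 0,"tz": 1.5,"wx": 0,"wy": 0,"wz": 0},{"jaw": -1,"tx": 0,"ty": 0,"tz": 1,"wx": 0,"wy": 0,"wz": 0},{"jaw": -1,"tx": 0,"ty": 0,"tz": 0,"wx": 0,"wy": 0,"wz": 0},{"jaw": -1,"tx": 0,"ty": 0,"tz": 0,"wx": 0,"wy": 0,"wz": 0}])

```text
clock: 39.48
tcp_pos: [0.4105, -0.153, 0.2698]
orientation: [-0.001, -0.001, 1.0, -0.0]
wrist_force: [0.6, -0.2, -1.4]
finger_gap: 0.0183
```

```bash
python3 - <<'E'
from h import *
st(); c,im=grab("wrist","w23"); go([.409,-.1535,.2345],Rdown(0))
E
```

```text
t 39.48 tcp [ 0.4105 -0.153   0.2698] F [ 0.6 -0.2 -1.4] gap 18.3
pos [ 0.4105 -0.1531  0.27  ] shift cm (old axes) [ 0.15 -0.03  3.55] | turn deg [-0.07 -0.06  0.1 ] | shift (new axes) [ 0.15 -0.04  3.55]
```

View pics/w23.png

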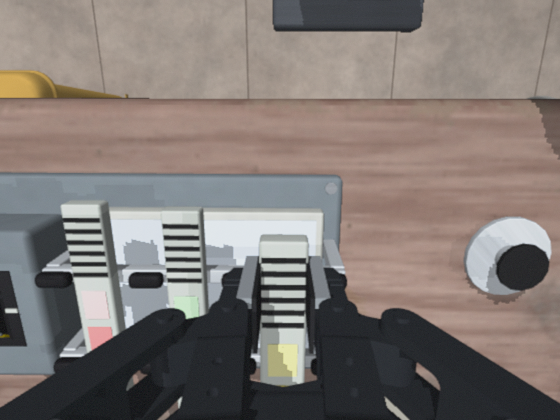

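Emit:
carry_out(motion=[{"jaw": -1,"tx": 0.1,"ty": 0,"tz": 2,"wx": 0,"wy": 0,"wz": 0},{"jaw": -1,"tx": 0,"ty": 0,"tz": 1.3,"wx": 0,"wy": 0,"wz": 0},{"jaw": -1,"tx": 0,"ty": 0,"tz": 0.2,"wx": 0,"wy": 0,"wz": 0},{"jaw": -1,"tx": 0,"ty": 0,"tz": 0.1,"wx": 0,"wy": 0,"wz": 0},{"jaw": -1,"tx": 0,"ty": 0,"tz": 0.1,"wx": 0,"wy": 0,"wz": 0},{"jaw": -1,"tx": 0,"ty": 0,"tz": 0,"wx": 0,"wy": 0,"wz": 0},{"jaw": -1,"tx": 0,"ty": 0,"tz": 0,"wx": 0,"wy": 0,"wz": 0}])

```text
clock: 40.4
tcp_pos: [0.4093, -0.1534, 0.2329]
orientation: [-0.001, -0.0, 1.0, -0.001]
wrist_force: [0.3, -0.2, 0.6]
finger_gap: 0.0181
```

Then release and go up, moving towards the watch.

Emit:
carry_out(motion=[{"jaw": -1,"tx": 0,"ty": 0,"tz": 0.1,"wx": 0,"wy": 0,"wz": 0},{"jaw": -1,"tx": 0,"ty": 0,"tz": 0,"wx": 0,"wy": 0,"wz": 0},{"jaw": -0.35,"tx": 0,"ty": 0,"tz": 0,"wx": 0,"wy": 0,"wz": 0},{"jaw": -0.35,"tx": 0,"ty": 0,"tz": 0,"wx": 0,"wy": 0,"wz": 0},{"jaw": -0.35,"tx": 0,"ty": 0,"tz": 0,"wx": 0,"wy": 0,"wz": 0},{"jaw": -0.35,"tx": 0,"ty": 0,"tz": -1,"wx": 0,"wy": 0,"wz": 0},{"jaw": -0.35,"tx": 0,"ty": 0,"tz": -3,"wx": 0,"wy": 0,"wz": 0},{"jaw": 0,"tx": 0,"ty": 1,"tz": -4,"wx": 0,"wy": 0,"wz": 0},{"jaw": 1,"tx": 0,"ty": 3,"tz": -3,"wx": 0,"wy": 0,"wz": 0},{"jaw": 1,"tx": 0,"ty": 3,"tz": 0,"wx": 0,"wy": 0,"wz": 0},{"jaw": 1,"tx": 0,"ty": 0,"tz": 0,"wx": 0,"wy": 0,"wz": 0}])

```text
clock: 41.78
tcp_pos: [0.4091, -0.082, 0.3427]
orientation: [-0.0, -0.002, 1.0, -0.001]
wrist_force: [-0.1, -0.1, -1.0]
finger_gap: 0.0853
```

```bash
python3 - <<'E'
from h import *
st(); c,im=grab("wrist","w24"); go([.40,.20,.34],Rdown(0))
E
```

```text
t 41.77 tcp [ 0.4091 -0.082   0.3427] F [-0.1 -0.1 -1. ] gap 85.3
pos [ 0.4093 -0.0827  0.3423] shift cm (old axes) [ 0.85 28.27  0.18] | turn deg [-0.1  -0.03  0.17] | shift (new axes) [ 0.93 28.27  0.23]
```

View pics/w24.png

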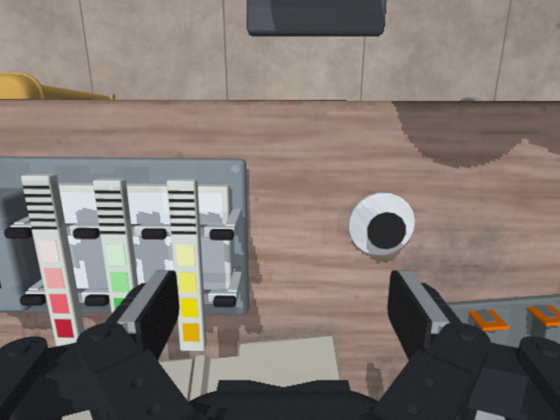

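```bash
cat > rest.py <<'E'
from h import *
obs=[]
for n,box in (("w1b",(80,130,155,205)),("w14",(455,190,530,262)),("w19",(400,190,480,260)),("w24",(345,190,420,260)),("w5",(55,100,140,185))):
    c,im=load(n); x0,y0,x1,y1=box
    m=(im[y0:y1,x0:x1].max(2)<50).astype(np.uint8)
    b=max(blobs(m,100,4000,(x0,y0)),key=lambda t:t[1][4])
    cs,_=cv2.findContours(m,cv2.RETR_EXTERNAL,cv2.CHAIN_APPROX_NONE); k=max(cs,key=cv2.contourArea); e=cv2.fitEllipse(k)
    uv=np.array(e[0])+[x0,y0]; print(n,uv.round(1),np.round(e[1],1),onz(c,uv,.022).round(4)); obs.append((c,uv))
X,r=tri(obs); print(X.round(4),np.round(r,1))
E
python3 rest.py
```

```text
w1b [110.7 170.1] [28.1 32.7] [0.4426 0.0095 0.022 ]
w14 [501.2 231.5] [32.8 38.5] [0.442  0.0068 0.022 ]
w19 [445.3 229.2] [33.1 37.4] [0.442 0.007 0.022]
w24 [386.1 230.2] [33.4 36.1] [0.4421 0.0075 0.022 ]
w5 [ 85.7 146. ] [33.5 39.8] [0.4431 0.009  0.022 ]
[0.443  0.0082 0.0198] [0.3 0.2 0.2 0.1 0.6]
```

Emit:
carry_out(motion=[{"jaw": 1,"tx": 0,"ty": 2.5,"tz": 0,"wx": 0,"wy": 0,"wz": 0},{"jaw": 1,"tx": 0.1,"ty": 3.5,"tz": 0,"wx": 0,"wy": 0,"wz": 0},{"jaw": 1,"tx": 0.1,"ty": 3.5,"tz": 0,"wx": 0,"wy": 0,"wz": 0},{"jaw": 1,"tx": 0.1,"ty": 3.5,"tz": 0,"wx": 0,"wy": 0,"wz": 0},{"jaw": 1,"tx": 0.1,"ty": 3.5,"tz": 0,"wx": 0,"wy": 0,"wz": 0},{"jaw": 1,"tx": 0.1,"ty": 3.5,"tz": 0,"wx": 0,"wy": 0,"wz": 0},{"jaw": 1,"tx": 0.1,"ty": 3.5,"tz": 0,"wx": 0,"wy": 0,"wz": 0},{"jaw": 1,"tx": 0.1,"ty": 3,"tz": 0,"wx": 0,"wy": 0,"wz": 0},{"jaw": 1,"tx": 0.1,"ty": 1.7,"tz": 0,"wx": 0,"wy": 0,"wz": 0},{"jaw": 1,"tx": 0,"ty": 0,"tz": 0,"wx": 0,"wy": 0,"wz": 0},{"jaw": 1,"tx": 0,"ty": 0,"tz": 0,"wx": 0,"wy": 0,"wz": 0}])

```text
clock: 43.2
tcp_pos: [0.4013, 0.198, 0.3411]
orientation: [-0.001, -0.0, 1.0, -0.001]
wrist_force: [0.7, 0.7, 0.1]
finger_gap: 0.0854
```

```bash
python3 - <<'E'
from h import *
st(); c,im=grab("wrist","w25")
E
```

```text
t 43.2 tcp [0.4013 0.198  0.3411] F [0.7 0.7 0.1] gap 85.4
```

View pics/w25.png

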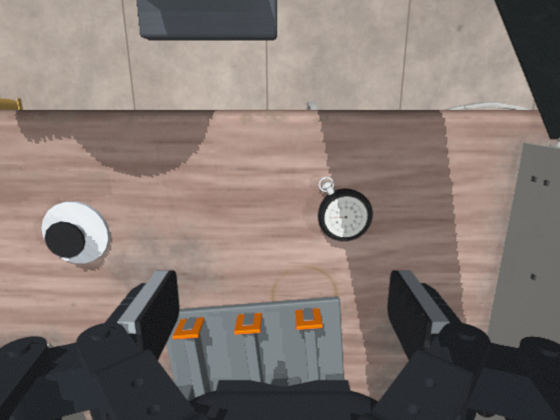

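```bash
cat > watch.py <<'E'
from h import *
import sys
def watch(n,box):
    c,im=load(n); x0,y0,x1,y1=box
    sub=im[y0:y1,x0:x1]; m=(sub.max(2)<48).astype(np.uint8)
    m=cv2.morphologyEx(m,cv2.MORPH_OPEN,np.ones((3,3)))
    cs,_=cv2.findContours(m,cv2.RETR_EXTERNAL,cv2.CHAIN_APPROX_NONE); k=max(cs,key=cv2.contourArea); e=cv2.fitEllipse(cv2.convexHull(k))
    uv=np.array(e[0])+[x0,y0]; print(n,uv.round(1),np.round(e[1],1),onz(c,uv,.007).round(4)); return c,uv
E
python3 - <<'E'
from watch import *
o=[watch("w25",(305,180,385,250)),watch("w1b",(320,115,390,180)),watch("w22",(295,105,380,190))]
X,r=tri(o);print(X.round(4),np.round(r,1))
c=load("w25")[0]; w=onz(c,o[0][1],.009); k=onz(c,(326,184),.007); d=k-w; print(d, np.degrees(np.arctan2(d[1],d[0])))
print(get_state()["joint_pos"].round(2))
go([w[0],w[1],.24],Rdown(np.radians(30)))
E
```

```text
w25 [352.  207.3] [31.7 46.2] [0.4174 0.2594 0.007 ]
w1b [360.5 140.8] [27.  38.1] [0.4158 0.2593 0.007 ]
w22 [337.4 151. ] [61.9 64.7] [0.4235 0.254  0.007 ]
[0.4186 0.2572 0.009 ] [2.9 3.5 8.2]
[-0.02045024 -0.02333002 -0.002     ] -131.23662050431315
[ 0.28  0.1  -0.38  1.09 -0.    0.28]
pos [0.4013 0.1979 0.3412] shift cm (old axes) [-1.57  6.12 10.11] | turn deg [ -0.06  -0.12 -30.01] | shift (new axes) [-4.4   4.51 10.12]
```

```bash
python3 - <<'E'
from h import *
c,im=load("w25"); cv2.imwrite("pics/w25z.png",cv2.resize(im[165:255,295:395],None,fx=6,fy=6,interpolation=cv2.INTER_CUBIC))
w=onz(c,(345,214.5),.010); k=onz(c,(326,185),.008); d=k-w; print(w,d, np.degrees(np.arctan2(d[1],d[0])))
go([w[0],w[1],.22],Rdown(np.radians(30)))
E
```

```text
[0.42315805 0.25303927 0.01      ] [-0.02614193 -0.01746515 -0.002     ] -146.25353269538152
pos [0.4013 0.1979 0.3412] shift cm (old axes) [-2.21  5.53 12.11] | turn deg [ -0.06  -0.12 -30.01] | shift (new axes) [-4.65  3.68 12.12]
```

View pics/w25z.png

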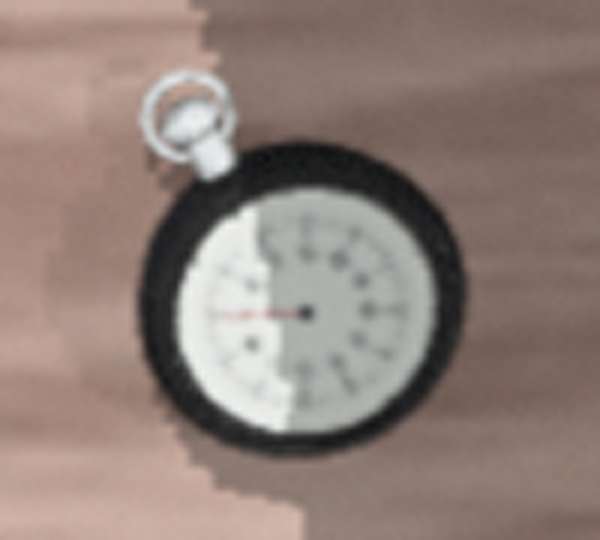

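Emit:
carry_out(motion=[{"jaw": 1,"tx": -0.7,"ty": 1.8,"tz": 3,"wx": 0,"wy": 0,"wz": 0},{"jaw": 1,"tx": -0.8,"ty": 1.9,"tz": 4,"wx": 0,"wy": 0,"wz": 0},{"jaw": 1,"tx": -0.7,"ty": 1.8,"tz": 5,"wx": 0,"wy": 0,"wz": 0},{"jaw": 1,"tx": 0,"ty": 0,"tz": 0,"wx": 0,"wy": 0,"wz": -8},{"jaw": 1,"tx": 0,"ty": 0,"tz": 0,"wx": 0,"wy": 0,"wz": -8},{"jaw": 1,"tx": 0,"ty": 0,"tz": 0,"wx": 0,"wy": 0,"wz": -8},{"jaw": 1,"tx": 0,"ty": 0,"tz": 0,"wx": 0,"wy": 0,"wz": -8},{"jaw": 1,"tx": 0,"ty": 0,"tz": 0,"wx": 0,"wy": 0,"wz": 0},{"jaw": 1,"tx": 0,"ty": 0,"tz": 0,"wx": 0,"wy": 0,"wz": 0}])

```text
clock: 44.38
tcp_pos: [0.423, 0.2531, 0.2213]
orientation: [-0.001, -0.275, 0.962, -0.0]
wrist_force: [0.6, 1.3, -0.1]
finger_gap: 0.0853
```

```bash
python3 - <<'E'
from h import *
st(); c,im=grab("wrist","w26")
go([.4235,.253,.1735],Rdown(np.radians(32))); print(proj(c,(.4235,.253,.014)))
E
```

```text
t 44.38 tcp [0.423  0.2531 0.2213] F [ 0.6  1.3 -0.1] gap 85.3
pos [0.423  0.2532 0.2213] shift cm (old axes) [-0.04 -0.04  4.78] | turn deg [-0.01 -0.1  -0.09] | shift (new axes) [-0.03 -0.04  4.78]
[280.84724105 246.15768095]
```

View pics/w26.png

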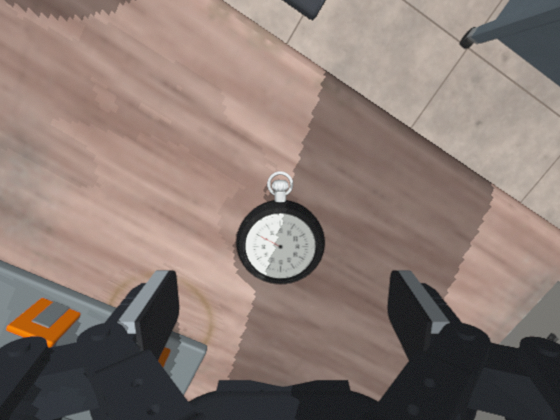

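Emit:
carry_out(motion=[{"jaw": 1,"tx": 0,"ty": 0,"tz": 1.5,"wx": 0,"wy": 0,"wz": 0},{"jaw": 1,"tx": 0,"ty": 0,"tz": 2,"wx": 0,"wy": 0,"wz": 0},{"jaw": 1,"tx": 0,"ty": 0,"tz": 1.2,"wx": 0,"wy": 0,"wz": 0},{"jaw": 1,"tx": 0,"ty": 0,"tz": 0,"wx": 0,"wy": 0,"wz": 0},{"jaw": -0.2,"tx": 0,"ty": 0,"tz": 0,"wx": 0,"wy": 0,"wz": 0},{"jaw": -0.2,"tx": 0,"ty": 0,"tz": 0,"wx": 0,"wy": 0,"wz": 0},{"jaw": -0.2,"tx": 0,"ty": 0,"tz": 0,"wx": 0,"wy": 0,"wz": 0},{"jaw": -0.2,"tx": 0,"ty": 0,"tz": 0,"wx": 0,"wy": 0,"wz": 0}], force=40)

```text
clock: 45.42
tcp_pos: [0.4232, 0.2536, 0.1754]
orientation: [0.0, -0.276, 0.961, -0.0]
wrist_force: [-1.8, -1.6, 5.0]
finger_gap: 0.0441
```

```bash
python3 - <<'E'
from h import *
st(); c,im=grab("wrist","w27");c,im=grab("side","sd27"); cv2.imwrite("pics/sd27z.png",cv2.resize(im[140:220,190:290],None,fx=6,fy=6,interpolation=cv2.INTER_CUBIC))
E
```

```text
t 45.42 tcp [0.4232 0.2536 0.1754] F [-1.8 -1.6  5. ] gap 44.1
```

View pics/w27.png

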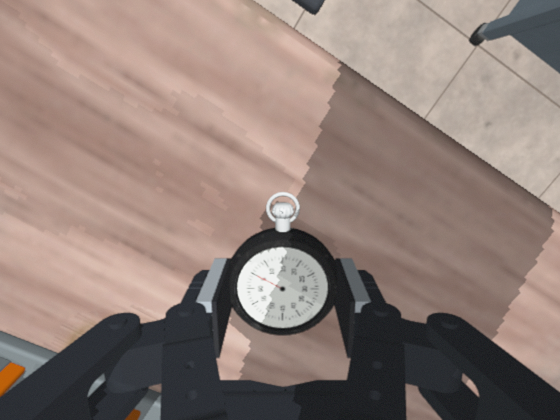

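View pics/sd27z.png

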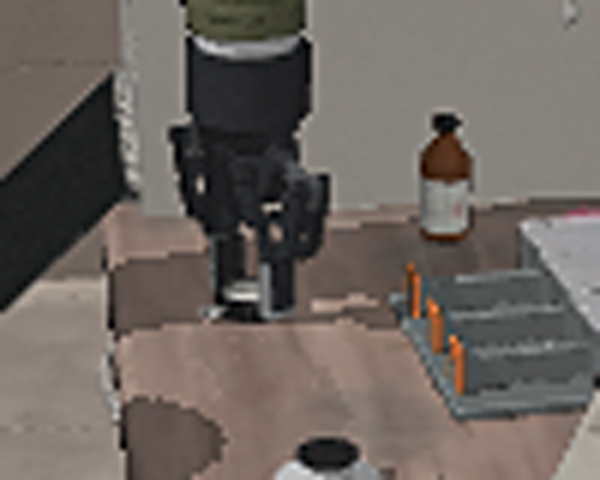

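Emit:
carry_out(motion=[{"jaw": -0.2,"tx": 0,"ty": 0,"tz": -1,"wx": 0,"wy": 0,"wz": 0},{"jaw": -0.2,"tx": 0,"ty": 0,"tz": -2,"wx": 0,"wy": 0,"wz": 0},{"jaw": -0.2,"tx": 0,"ty": 0,"tz": -3,"wx": 0,"wy": 0,"wz": 0},{"jaw": -0.2,"tx": 0,"ty": 0,"tz": 0,"wx": 0,"wy": 0,"wz": 0}])

```text
clock: 46.02
tcp_pos: [0.424, 0.2541, 0.2368]
orientation: [0.002, -0.276, 0.961, 0.0]
wrist_force: [0.4, -0.8, -1.7]
finger_gap: 0.0441
```

```bash
python3 - <<'E'
from h import *
st(); P=pose(); c,im=grab("wrist","w28");
print(get_state()["joint_pos"].round(2)); R=Rdown(np.radians(32))
w=intool(c,(282.5,286.5),.1615,P); print(w)
t=np.array([.4425,.0082])-R.apply([w[0],w[1],0])[:2]; print(t)
go([t[0],t[1],.235],R)
E
```

```text
t 46.02 tcp [0.424  0.2541 0.2368] F [ 0.4 -0.8 -1.7] gap 44.1
[ 0.38  0.28 -0.44  0.85 -0.   -0.18]
[0.00091208 0.00061978 0.1615    ]
[0.44360193 0.00815773]
pos [0.4234 0.2539 0.2355] shift cm (old axes) [ 11.33 -21.9    0.05] | turn deg [-0.04  0.07  0.06] | shift (new axes) [ 11.31 -21.91   0.05]
```

View pics/w28.png

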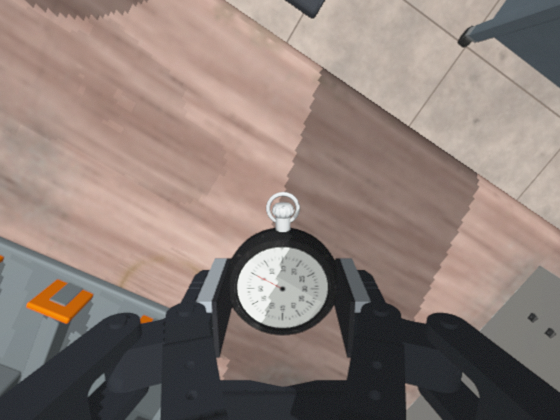

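Emit:
carry_out(motion=[{"jaw": -0.2,"tx": 1,"ty": -2,"tz": 0,"wx": 0,"wy": 0,"wz": 0},{"jaw": -0.2,"tx": 1.5,"ty": -3,"tz": 0,"wx": 0,"wy": 0,"wz": 0},{"jaw": -0.2,"tx": 1.5,"ty": -3,"tz": 0,"wx": 0,"wy": 0,"wz": 0},{"jaw": -0.2,"tx": 1.5,"ty": -3,"tz": 0,"wx": 0,"wy": 0,"wz": 0},{"jaw": -0.2,"tx": 1.5,"ty": -3,"tz": 0,"wx": 0,"wy": 0,"wz": 0},{"jaw": -0.2,"tx": 1.5,"ty": -3,"tz": 0,"wx": 0,"wy": 0,"wz": 0},{"jaw": -0.2,"tx": 1.5,"ty": -3,"tz": 0,"wx": 0,"wy": 0,"wz": 0},{"jaw": -0.2,"tx": 1.3,"ty": -1.9,"tz": 0,"wx": 0,"wy": 0,"wz": 0},{"jaw": -0.2,"tx": 0,"ty": 0,"tz": 0,"wx": 0,"wy": 0,"wz": 0},{"jaw": -0.2,"tx": 0,"ty": 0,"tz": 0,"wx": 0,"wy": 0,"wz": 0}])

```text
clock: 47.32
tcp_pos: [0.4429, 0.0084, 0.2339]
orientation: [-0.001, -0.276, 0.961, 0.0]
wrist_force: [0.8, 0.1, -2.1]
finger_gap: 0.0442
```

```bash
python3 - <<'E'
from h import *
st(); P=pose(); c,im=grab("wrist","w29");
go([.4435,.0082,.199],Rdown(np.radians(32)))
E
```

```text
t 47.33 tcp [0.4429 0.0084 0.2339] F [ 0.8  0.1 -2.1] gap 44.2
pos [0.443  0.0086 0.234 ] shift cm (old axes) [-0.03 -0.07  3.5 ] | turn deg [ 0.05 -0.13  0.09] | shift (new axes) [-0.02 -0.07  3.5 ]
```

View pics/w29.png

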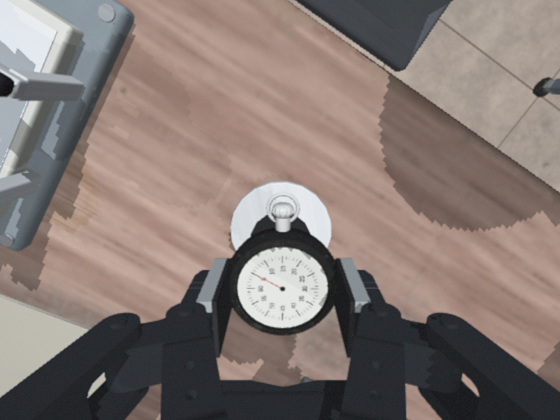

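Aligned over the rest. Lower it.

Emit:
carry_out(motion=[{"jaw": -0.2,"tx": 0,"ty": 0,"tz": 1.8,"wx": 0,"wy": 0,"wz": 0},{"jaw": -0.2,"tx": 0,"ty": 0,"tz": 1.5,"wx": 0,"wy": 0,"wz": 0},{"jaw": -0.2,"tx": 0,"ty": 0,"tz": 0.2,"wx": 0,"wy": 0,"wz": 0},{"jaw": -0.2,"tx": 0,"ty": 0,"tz": 0,"wx": 0,"wy": 0,"wz": 0},{"jaw": -0.2,"tx": 0,"ty": 0,"tz": 0,"wx": 0,"wy": 0,"wz": 0}])

```text
clock: 48.0
tcp_pos: [0.4436, 0.0082, 0.2]
orientation: [-0.0, -0.276, 0.961, -0.001]
wrist_force: [-0.5, 0.4, -0.5]
finger_gap: 0.0438
```

Emit:
carry_out(motion=[{"jaw": -0.2,"tx": 0,"ty": 0,"tz": 0.15,"wx": 0,"wy": 0,"wz": 0},{"jaw": -0.2,"tx": 0,"ty": 0,"tz": 0.1,"wx": 0,"wy": 0,"wz": 0},{"jaw": -0.2,"tx": 0,"ty": 0,"tz": 0,"wx": 0,"wy": 0,"wz": 0}])

```text
clock: 48.38
tcp_pos: [0.4434, 0.008, 0.1974]
orientation: [-0.001, -0.276, 0.961, -0.0]
wrist_force: [-1.1, 0.9, 3.6]
finger_gap: 0.0438
```

Emit:
carry_out(motion=[{"jaw": 0.3,"tx": 0,"ty": 0,"tz": 0,"wx": 0,"wy": 0,"wz": 0},{"jaw": 0.7,"tx": 0,"ty": 0,"tz": 0,"wx": 0,"wy": 0,"wz": 0},{"jaw": 1,"tx": 0,"ty": 0,"tz": 0,"wx": 0,"wy": 0,"wz": 0},{"jaw": 1,"tx": 0,"ty": 0,"tz": -1,"wx": 0,"wy": 0,"wz": 0},{"jaw": 1,"tx": 0,"ty": 0,"tz": -2,"wx": 0,"wy": 0,"wz": 0},{"jaw": 1,"tx": 0,"ty": 0,"tz": -4,"wx": 0,"wy": 0,"wz": 0},{"jaw": 1,"tx": 0,"ty": 0,"tz": -4,"wx": 0,"wy": 0,"wz": 8},{"jaw": 1,"tx": 0,"ty": 0,"tz": -2,"wx": 0,"wy": 0,"wz": 8},{"jaw": 1,"tx": 0,"ty": 0,"tz": 0,"wx": 0,"wy": 0,"wz": 8},{"jaw": 1,"tx": 0,"ty": 0,"tz": 0,"wx": 0,"wy": 0,"wz": 8},{"jaw": 1,"tx": 0,"ty": 0,"tz": 0,"wx": 0,"wy": 0,"wz": 0}])

```text
clock: 49.75
tcp_pos: [0.4434, 0.0082, 0.3276]
orientation: [-0.0, -0.001, 1.0, -0.001]
wrist_force: [0.5, -0.2, -0.2]
finger_gap: 0.0857
```

```bash
python3 - <<'E'
from h import *
st(); P=pose(); c,im=grab("wrist","w30");
go([.47,-.329,.26],Rdown(0)); print(proj(c,(.4425,.0082,.036)),proj(c,(.4425,.0082,.005)))
c,im=grab("side","sd30"); cv2.imwrite("pics/sd30z.png",cv2.resize(im[160:290,200:330],None,fx=4.6,fy=4.6,interpolation=cv2.INTER_CUBIC))
E
```

```text
t 49.75 tcp [0.4434 0.0082 0.3276] F [ 0.5 -0.2 -0.2] gap 85.7
pos [0.4434 0.0081 0.3274] shift cm (old axes) [ -2.54 -33.72   6.78] | turn deg [-0.06 -0.05  0.21] | shift (new axes) [ -2.66 -33.71   6.74]
[282.39615962 201.30337577] [282.45192549 191.27948862]
```

View pics/w30.png

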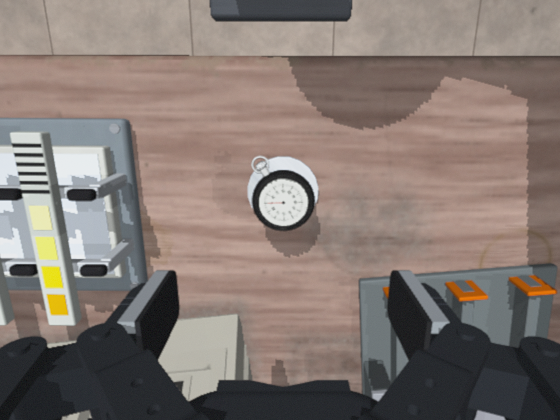

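View pics/sd30z.png

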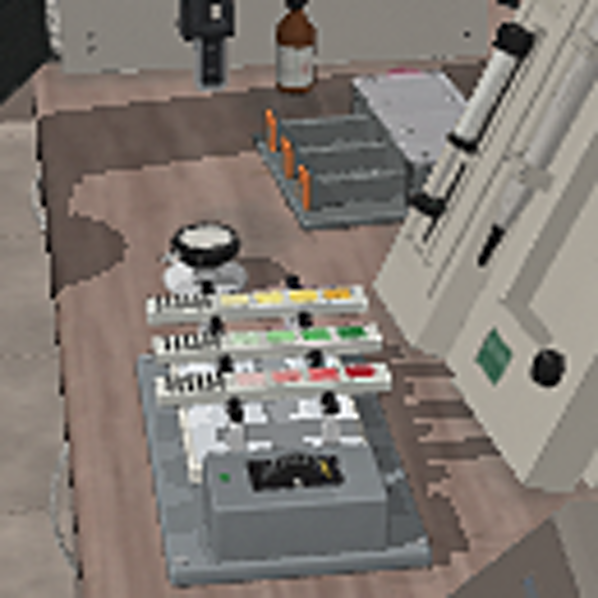

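Emit:
carry_out(motion=[{"jaw": -1,"tx": 0,"ty": -2.5,"tz": -2,"wx": 0,"wy": 0,"wz": 0},{"jaw": -1,"tx": 0,"ty": -3.5,"tz": -2,"wx": 0,"wy": 0,"wz": 0},{"jaw": -1,"tx": 0,"ty": -3.5,"tz": -2,"wx": 0,"wy": 0,"wz": 0},{"jaw": -1,"tx": 0,"ty": -3.5,"tz": -2,"wx": 0,"wy": 0,"wz": 0},{"jaw": -1,"tx": 0,"ty": -3.5,"tz": -1,"wx": 0,"wy": 0,"wz": 0},{"jaw": -1,"tx": 0,"ty": -3.5,"tz": 0,"wx": 0,"wy": 0,"wz": 0},{"jaw": -1,"tx": 0,"ty": -2,"tz": 0,"wx": 0,"wy": 0,"wz": 0},{"jaw": -1,"tx": 0,"ty": 0,"tz": 0,"wx": 0,"wy": 0,"wz": 0},{"jaw": -1,"tx": 0,"ty": 0,"tz": 0,"wx": 0,"wy": 0,"wz": 0}])

```text
clock: 50.98
tcp_pos: [0.4437, -0.2111, 0.4169]
orientation: [-0.001, -0.001, 1.0, -0.0]
wrist_force: [0.6, 0.3, -0.1]
finger_gap: 0.0002
```

```bash
python3 - <<'E'
from h import *
st(); P=pose(); c,im=grab("wrist","w31");
go([.468,-.329,.26],Rdown(0))
E
```

```text
t 50.98 tcp [ 0.4437 -0.2111  0.4169] F [ 0.6  0.3 -0.1] gap 0.2
pos [ 0.4437 -0.2109  0.417 ] shift cm (old axes) [ -2.43 -11.82  15.7 ] | turn deg [-0.01 -0.12  0.13] | shift (new axes) [ -2.43 -11.81  15.7 ]
```

View pics/w31.png

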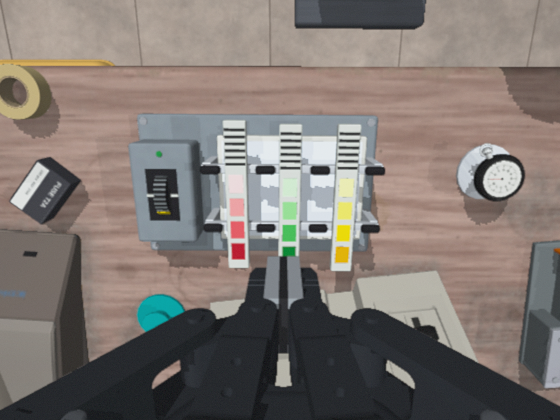

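```bash
python3 - <<'E'
from h import *
c,im=load("w31"); cv2.imwrite("pics/w31z.png",cv2.resize(im[100:285,125:400],None,fx=2.9,fy=2.9,interpolation=cv2.INTER_CUBIC))
g=lambda u,v:(125+(u+.5)/2.9-.5,100+(v+.5)/2.9-.5)
m=(im.max(2)<55)
for b,s in blobs(m[155:240,195:390],20,300,(195,155)): print(b.round(1),s[4],onz(c,b,.066).round(4))
h=cv2.cvtColor(im,cv2.COLOR_BGR2HSV)
E
```

```text
[209.2 169.6] 151 [ 0.4293 -0.277   0.066 ]
[264.7 169.7] 112 [ 0.4293 -0.2268  0.066 ]
[319.5 170. ] 122 [ 0.4294 -0.1772  0.066 ]
[374.5 170.5] 137 [ 0.4298 -0.1273  0.066 ]
[212.3 227.3] 131 [ 0.4848 -0.2772  0.066 ]
[265.2 227.5] 102 [ 0.4849 -0.2269  0.066 ]
[317.7 228. ] 112 [ 0.4851 -0.1771  0.066 ]
[369.6 228.3] 119 [ 0.4854 -0.1277  0.066 ]
```

View pics/w31z.png

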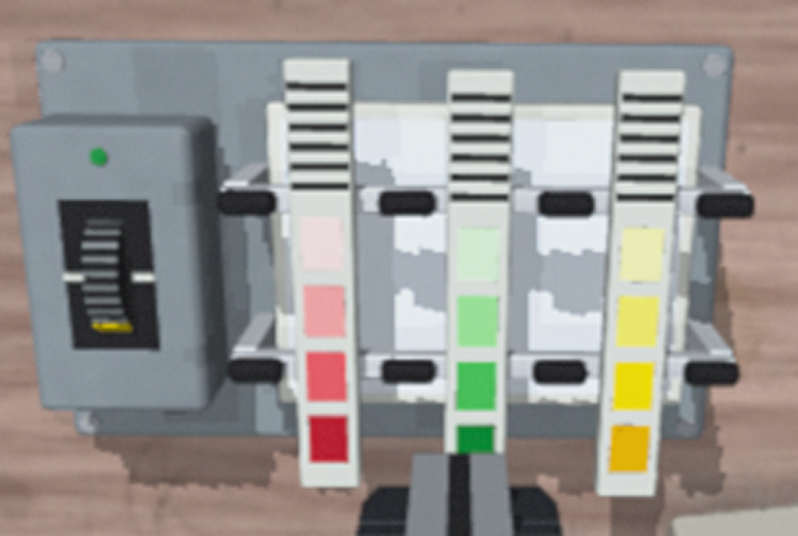

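```bash
python3 - <<'E'
from h import *
c,im=load("w31")
g=lambda u,v:(125+(u+.5)/2.9-.5,100+(v+.5)/2.9-.5)
s0=np.array([.4573,-.2021])
for nm,a,b in (("red",(317,62),(330,484)),("yel",(651,73),(627,492)),("grn(rib)",(481,73),(477,440))):
    A=onz(c,g(*a),.070);B=onz(c,g(*b),.070);d=B-A;print(nm,"mid-stand",((A+B)/2)[:2]-s0,"yaw",np.arctan2(d[1],d[0]).round(3),"len",np.linalg.norm(d).round(4))
# green center from rib end
A=onz(c,g(481,73),.070);print("grn end x rel",A[:2]-s0)
E
```

```text
red mid-stand [-0.00229231 -0.05069665] yaw -0.005 len 0.1374
yel mid-stand [0.00048669 0.04866813] yaw -0.002 len 0.1372
grn(rib) mid-stand [-0.00882088 -0.00185077] yaw -0.002 len 0.1183
grn end x rel [-0.06795568 -0.00174036]
```

Emit:
carry_out(motion=[{"jaw": -1,"tx": -0.6,"ty": -2.5,"tz": 2,"wx": 0,"wy": 0,"wz": 0},{"jaw": -1,"tx": -0.6,"ty": -3,"tz": 2.5,"wx": 0,"wy": 0,"wz": 0},{"jaw": -1,"tx": -0.6,"ty": -3,"tz": 2.5,"wx": 0,"wy": 0,"wz": 0},{"jaw": -1,"tx": -0.6,"ty": -3.3,"tz": 2.5,"wx": 0,"wy": 0,"wz": 0},{"jaw": -1,"tx": 0,"ty": 0,"tz": 3,"wx": 0,"wy": 0,"wz": 0},{"jaw": -1,"tx": 0,"ty": 0,"tz": 3,"wx": 0,"wy": 0,"wz": 0},{"jaw": -1,"tx": 0,"ty": 0,"tz": 1.5,"wx": 0,"wy": 0,"wz": 0},{"jaw": -1,"tx": 0,"ty": 0,"tz": 1,"wx": 0,"wy": 0,"wz": 0},{"jaw": -1,"tx": 0,"ty": 0,"tz": 0,"wx": 0,"wy": 0,"wz": 0},{"jaw": -1,"tx": 0,"ty": 0,"tz": 0,"wx": 0,"wy": 0,"wz": 0}])

```text
clock: 52.28
tcp_pos: [0.4681, -0.3301, 0.2384]
orientation: [-0.0, -0.001, 1.0, -0.001]
wrist_force: [-0.0, 0.2, 1.2]
finger_gap: 0.0001
```

Emit:
carry_out(motion=[{"jaw": -1,"tx": 0,"ty": 0,"tz": 0.3,"wx": 0,"wy": 0,"wz": 0},{"jaw": -1,"tx": 0,"ty": 0,"tz": 0.2,"wx": 0,"wy": 0,"wz": 0},{"jaw": -1,"tx": 0,"ty": 0,"tz": 0.05,"wx": 0,"wy": 0,"wz": 0},{"jaw": -1,"tx": 0,"ty": 0,"tz": 0,"wx": 0,"wy": 0,"wz": 0}])

```text
clock: 52.78
tcp_pos: [0.4679, -0.3302, 0.233]
orientation: [-0.0, -0.0, 1.0, -0.001]
wrist_force: [-1.5, 1.2, 6.8]
finger_gap: -0.0002
```

Emit:
carry_out(motion=[{"jaw": -1,"tx": 0.3,"ty": 0,"tz": 0,"wx": 0,"wy": 0,"wz": 0},{"jaw": -1,"tx": 0.4,"ty": 0,"tz": 0,"wx": 0,"wy": 0,"wz": 0},{"jaw": -1,"tx": 0.4,"ty": 0,"tz": 0,"wx": 0,"wy": 0,"wz": 0},{"jaw": -1,"tx": 0.4,"ty": 0,"tz": 0,"wx": 0,"wy": 0,"wz": 0},{"jaw": -1,"tx": 0.3,"ty": 0,"tz": 0,"wx": 0,"wy": 0,"wz": 0},{"jaw": -1,"tx": 0.18,"ty": 0,"tz": 0,"wx": 0,"wy": 0,"wz": 0},{"jaw": -1,"tx": 0,"ty": 0,"tz": 0,"wx": 0,"wy": 0,"wz": 0},{"jaw": -1,"tx": 0,"ty": 0,"tz": 0,"wx": 0,"wy": 0,"wz": 0}])

```text
clock: 53.78
tcp_pos: [0.4481, -0.3301, 0.2331]
orientation: [0.0, -0.001, 1.0, -0.001]
wrist_force: [-1.0, 1.8, 6.5]
finger_gap: 0.0
```

Emit:
carry_out(motion=[{"jaw": -1,"tx": 0,"ty": 0,"tz": -0.5,"wx": 0,"wy": 0,"wz": 0},{"jaw": -1,"tx": 0,"ty": 0,"tz": -2,"wx": 0,"wy": 0,"wz": 0},{"jaw": -1,"tx": 0,"ty": 0,"tz": -3,"wx": 0,"wy": 0,"wz": 0},{"jaw": -1,"tx": 0,"ty": 2.5,"tz": -3,"wx": 0,"wy": 0,"wz": 0},{"jaw": -1,"tx": 0,"ty": 3.5,"tz": -3,"wx": 0,"wy": 0,"wz": 0},{"jaw": -1,"tx": 0,"ty": 3.5,"tz": -3,"wx": 0,"wy": 0,"wz": 0},{"jaw": -1,"tx": 0,"ty": 2,"tz": -2,"wx": 0,"wy": 0,"wz": 0},{"jaw": -1,"tx": 0,"ty": 0,"tz": 0,"wx": 0,"wy": 0,"wz": 0},{"jaw": -1,"tx": 0,"ty": 0,"tz": 0,"wx": 0,"wy": 0,"wz": 0}])

```text
clock: 54.9
tcp_pos: [0.4479, -0.2151, 0.3961]
orientation: [-0.001, -0.0, 1.0, -0.001]
wrist_force: [-0.1, 0.6, -0.8]
finger_gap: 0.0003
```

```bash
python3 - <<'E'
from h import *
st(); c,im=grab("wrist","w33")
u=proj(c,(.457,-.328,.055)).astype(int); print(u)
h=cv2.cvtColor(im,cv2.COLOR_BGR2HSV); m=cv2.inRange(h,(20,120,100),(35,255,255)); y,x=u[1]-45,max(u[0]-45,0)
for b,s in blobs(m[y:y+90,x:x+90],5,400,(x,y)): print("bar",b.round(1),s,onz(c,b,.060).round(4))
for b,s in blobs((im.min(2)>170)[y:y+90,x:x+90],3,400,(x,y)): print("white",b.round(1),s,onz(c,b,.05).round(4))
cv2.imwrite("pics/w33z.png",cv2.resize(im[y:y+90,x:x+100],None,fx=6,fy=6,interpolation=cv2.INTER_CUBIC))
E
```

```text
t 54.9 tcp [ 0.4479 -0.2151  0.3961] F [-0.1  0.6 -0.8] gap 0.3
[156 197]
bar [155.9 198.6] [38 44 15  6 83] [ 0.457  -0.3269  0.06  ]
white [145.5 196.5] [32 44  6  2 12] [ 0.4578 -0.3399  0.05  ]
white [171.7 196.5] [57 44  8  2 15] [ 0.4577 -0.316   0.05  ]
```

View pics/w33z.png

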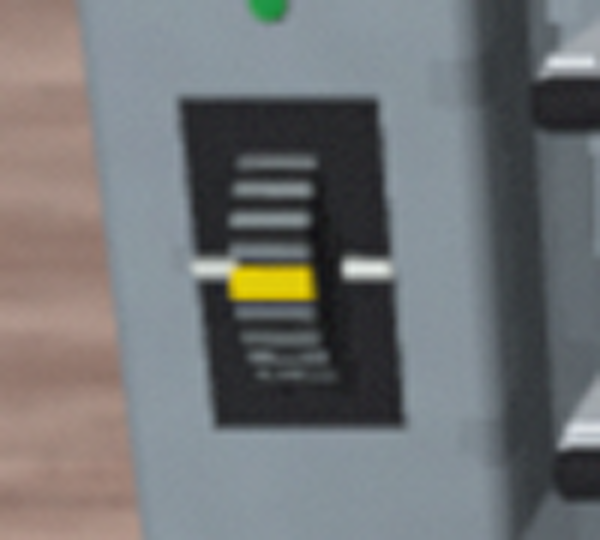

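View pics/w33.png

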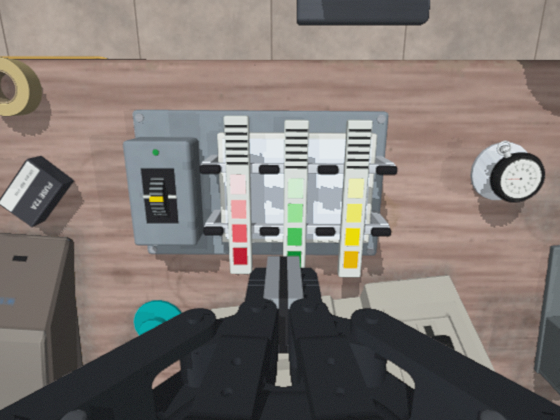

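```bash
python3 - <<'E'
from h import *
c,im=load("w33"); print(onz(c,(517.5,177),.036).round(4),proj(c,(.4425,.0082,.036)))
c,im=grab("side","sd34"); cv2.imwrite("pics/sd34z.png",cv2.resize(im[160:330,200:330],None,fx=3.5,fy=3.5,interpolation=cv2.INTER_CUBIC)); st()
E
```

```text
[0.4418 0.005  0.036 ] [520.74389149 177.71620092]
t 55.0 tcp [ 0.4478 -0.2154  0.3955] F [1.3 0.1 0.5] gap 0.2
```

View pics/sd34z.png

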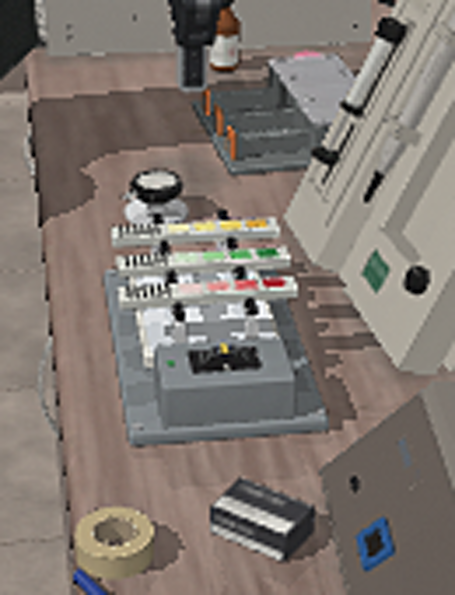

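```bash
python3 -c "
from h import *
print(env.hand_in()); st()"
```

```text
the job is handed in; nothing more can be done
None
the job is handed in; nothing more can be done
```

I finished the setup and handed the job in at about 55 s of the 208 s allowed. The hand-in gives no verdict, so the results below are my own measurements.

- **Thumbwheel, dim stop:** I rolled it away in two strokes. My first look read about 0.80–0.90 rad, which was not clearly past the limit. I repeated the stroke, and the drag on the finger rose to 8.8 N, which I took as the stop. Later side pictures showed the bar at the far end of the slot.
- **Strips:** Red lies in lane 2, green in lane 1 and yellow in lane 0.
  - Red and yellow are within 2.3 mm of lane centre both along and across, and turned by no more than 0.005 rad.
  - Green is within 2 mm of centre. Its far end was hidden by the gripper in the last measured picture, so I worked it out from the ribbed end.
- **Stopwatch:** It sits face up on the rest, the one with the aluminium foot and black table. Just after placing it was about 1 mm off centre; the last, more distant view read about 3 mm, against a limit of 12 mm. I saw no knock during the run.
- **Thumbwheel, index:** I rolled it back last. The final picture puts its bar at about -0.03 rad, between the white marks.
- **Dropper and carton:** I never went near either, and both looked unmoved in the last pictures.

**Fingertip contact:** On the red strip I first gripped too low, and the fingertips pushed on the orange lip with about 30 N. I let the strip's end rest on the lip, regripped higher, and drew the other two out with the higher grip without contact.

**Measured heights:** Single-pair height estimates for the strip ends in the tray read 28–35 mm, against the stated 38 mm. The two views were close together, so I used the stated height; the spacing of the lips agreed with their stated height to within about 2 mm.

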